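Load the attenuator carrier and put it away in the dry cabinet

TASK

Put the attenuator block that lies on the worktop into the empty compartment of the two-compartment carrier while that still stands on the worktop. Then, with the drawer of the dry cabinet pulled fully out, lift the carrier by its grip bar and carry it level and smoothly, all three attenuators inside, into the drawer, its long side along the drawer's front; set it flat on the drawer's floor without dropping it and push the drawer fully shut. Spill nothing and leave the tape roll, power brick and loupe where they are.

Things in the scene. Friction and masses are not known exactly. Their poses are not given: they have to be found in the camera images.
- carrier_grip (a point): Centre of the grey grip bar on the middle cross wall of the carrier, an open black two-compartment tray 220 (its x) x 110 mm (y), walls 34 mm high. Bar: 12 mm thick along x, 96 mm long along y, 46 to 60 mm above the underside; this point is 53 mm above it. Below the bar the wall is 5 mm thick. z up. The -x compartment holds two attenuators, the +x one is empty. 0.3 kg, loose
- carrier_bay (a point): Middle of the floor of the carrier's empty compartment, 4 mm above the underside and 54 mm to the +x side of the grip bar; the compartment is 103 mm (x) by 102 mm (y) inside. Axes as the carrier's
- att_1_mid (a point): Loose attenuator already in the carrier's -x compartment: black block 24 mm (its x) by 50 mm (y) by 22 mm high, white dial 18 mm across on top (29 mm high in all), a 9 mm round stub at each y end (68 mm in all). Point: centre of the block, 11 mm above its underside; 70 g
- att_2_mid (a point): Second, identical attenuator in the -x compartment; point at the centre of its block, 11 mm above its underside
- att_3_mid (a point): Third, identical attenuator, lying upright on the worktop near the robot: the one to load. Block 24 mm along its x (grasp across this), 50 mm along its y (68 mm with stubs), 22 mm high, dial on top to 29 mm. Point at the centre of the block, 11 mm above its underside
- drawer_handle (a point): Middle of the drawer's handle: a level steel bar 10 mm thick, 120 mm long along y, 42 mm out from the drawer's front, 84 mm above the worktop. The fixed white dry cabinet is 195 deep x 300 wide x 100 mm high. Axes are the cabinet's: the drawer opens towards -x (to the robot); this point moves with it
- drawer_in (a point): Centre of the drawer's inner floor, 14 mm above the worktop: inner space 150 mm (x) by 264 mm (y); side and back walls rise 30 mm above that floor, the grey front to 94 mm above the worktop. Axes as the handle's; moves with the drawer. Room above the floor inside the cabinet is 80 mm
- drawer (a joint): How far the drawer is pulled out, m: 0 shut, 0.165 fully out against its stop, where all of its floor lies before the cabinet. It slides stiffly (some 2 N) and stays where it is left
- masking_roll: Roll of tape lying flat, 104 mm across, 25 mm high, origin under its centre; bystander
- power_brick: Black power brick 46 x 105 x 30 mm, origin under its centre; bystander
- loupe: Folded loupe, a small pale rounded block 30 x 34 x 16 mm with a dark round lens cover, origin under its centre; bystander
There are look-alikes about, which are no part of the job. What is shaped like the part that bears carrier_grip but blue is not meant.

How it is judged:
By the outcome, as a careful person would: the job done as asked, in the order asked, and still so for the second after the job is handed in, with the robot touching nothing.
It also fails if it takes over 72 s, if anything falls off the work surface, if the arm or the gripper's body presses on something with over 40 N, if the wrist force passes 120 N, or if a joint passes its speed limit or range.

ROBOT

A 6-joint arm with a two-finger parallel gripper is mounted at the origin on a cart in front of the work surface, level with it; the furniture and walls round the work are solid. World frame = base frame: x ahead of the robot, y to its left, z up, the work surface at z = 0. Lengths are in m, angles in rad, forces in N, time in s.
With the tool pointing down it reaches from about 0.4 to 0.825 m from the base axis. Payload 7 kg.
Tool frame: the origin (TCP) lies on the centre line of the jaws, within the pads' length; the fingertips stand 17 mm ahead of it and the grasp point (between the pads) lies 2 mm behind it; z points along the fingers, y is the line along which they close (so a half turn about z gives the same grasp; the last joint's range is limited). The gripper opens to 85 mm and grips with 20 to 120 N. Pads are 22 mm wide; open, the fingers measure 114 mm over their backs; the gripper's body (76 mm by 85 mm) begins 54 mm behind the grasp point. The pads swing forward as they close: fully open they stand 13 mm farther back than shut.
Start: joints at [1.528, 0.359, 0.012, 0, -1.224, -0.288], TCP at [0.219, 0.638, 0.211] pointing down, gripper open.
Joint ranges: [-3.07, 3.07], [-1.43, 2.12], [-1.02, 1.25], [-3.03, 1.67], [-3.05, -0], [-3.03, 3.03]. Speed limits (rad/s): [2.39, 2.39, 3.01, 3.14, 3.14, 3.14].

INTERFACE

Orientations are given as a unit quaternion [w, x, y, z].
In Python, from plant import observe, optics, order, models gives the robot as it stands.
- The arm moves only by the shell command python3 -m inch 'ROWS' [FORCE]. ROWS is JSON, a list of rows, each an object with "dr": the turn, a rotation vector about the tool's x, y, z in degrees, a list of three; "xyz": the shift along the tool's x, y, z in mm, a list of three; "hand": the closure, from -1 (fully open) to 1 (shut). A call has exactly 8 rows; each row shifts and turns the commanded pose from where the row before left it, along the tool's axes as they then stand; what a row does not reach is not made up. A row lasts 1/12 s, in which the tool goes at most 41.7 mm and 7.16 degrees, less where a joint would pass 70% of its speed; a pose out of reach is approached as far as the arm can. A call is refused whole if a number of a shift passes 41.7 or a number of a turn 7.16, either way. A call with a gripper value outside its range is refused whole. The fingers move at their own pace and stop on an object; FORCE is the grip in N (left out, the last holds). Time passes only in rows, so rows that do not move let the fingers close, or fill a call up. It gives the time, the measured TCP pose, the force, the opening and the grip force at its end, in the units of the state.
- observe(): the state, without advancing time (a new reading comes with each control period).
- optics.snapshot(name): name is "side" or "top"; returns (picture, depth): 480x640x3 uint8, red, green, blue; 480x640 float32, m along the optical axis (not along the pixel's ray), 0 where there is no reading.
- optics.camera_model(name): a dict with "fx", "fy", "cx", "cy" (pixels), "D" ([k1, k2, p1, p2, k3] as OpenCV has them; the pictures are not rectified), "R" (3x3) and "t" (3): a world point X has camera coordinates R X + t. Camera axes: x right, y down, z forward; pixel columns grow to the right and rows downward; lengths in m; the calibration is good to about 2 mm. A picture is of the moment at which its call begins. camera_model takes no time and is no camera call.
- order.close_job(): hands the job in; it is judged then, once.
Trained networks look in the newest picture that a camera, given by its name, has taken for a name from the list of things; names that differ only in an ending like _2 or _b are one class to them, and where a whole thing is asked for, a point or a joint stands for the part that bears it (a point fixed in the world has none). Each returns a list of dicts, best first, with "p" (0 to 1); they miss things now and then, are a little off and sometimes report something else, mostly with a low value. They report only what shows in the picture. A call takes as long as a camera call. They do not tell look-alikes from the thing itself.
- models.masks_of(camera, label): "mask" (480x640 bool, what is visible of it) and "pixel" ([column, row] in pixels, amid what is visible of it).
- models.landmark_of(camera, label): "pixel" ([column, row] in pixels: a listed point, or the origin of a listed thing).
The state is a dict: "clock": time; "joint_positions": joint angles; "joint_vel": joint speeds; "joint_torque": joint torques, N m; "ee_pos": TCP position; "orientation": TCP orientation; "ft_force": force on the tool from outside, world axes, zero at the start; "torque": the same for the moment, N m; "opening": finger opening in m; "grasp_force": force on a finger pad.
Only numpy, scipy, OpenCV 4.12 (cv2) and the standard library are available. Lean on these libraries where they do the work, as an engineer would, in place of code of your own. Each camera call takes 0.05 s, during which the arm holds its last target. There are 200 camera calls.

## Working session

There is one attempt and no reset: what is moved stays moved. The work goes in short steps, Python scripts to look and compute and a shell command to move; the robot and the scene stay as the last step left them, time stands still between calls to the robot, and variables do not carry over. Pictures are saved under pics/ and viewed, at most 14 in all, crops included, and the job is handed in when it is done.

```bash
ls; mkdir -p pics; cat > h.py <<'E'
import numpy as np, cv2
from plant import observe, optics, models
from scipy.spatial.transform import Rotation as Ro
def ray(cam,px):
    m=optics.camera_model(cam);K=np.array([[m['fx'],0,m['cx']],[0,m['fy'],m['cy']],[0,0,1]])
    p=cv2.undistortPoints(np.array([[px]],float),K,np.array(m['D'],float))[0,0]
    R=np.array(m['R']);t=np.array(m['t']);return -R.T@t,R.T@np.array([p[0],p[1],1.]),R,t
def at_z(cam,px,z):
    o,d,_,_=ray(cam,px);return o+d*(z-o[2])/d[2]
def by_depth(cam,px,D):
    o,d,_,_=ray(cam,px);c,r=int(round(px[0])),int(round(px[1]))
    w=D[max(r-1,0):r+2,max(c-1,0):c+2];w=w[w>0]
    return o+d*np.median(w) if w.size else None
def cloud(cam,mask,D):
    m=optics.camera_model(cam);K=np.array([[m['fx'],0,m['cx']],[0,m['fy'],m['cy']],[0,0,1]])
    r,c=np.nonzero(mask&(D>0));p=cv2.undistortPoints(np.c_[c,r].astype(float)[:,None],K,np.array(m['D'],float))[:,0]
    P=np.c_[p,np.ones(len(p))]*D[r,c][:,None];return (P-np.array(m['t']))@np.array(m['R'])
E
python3 - <<'E'
from h import *
np.set_printoptions(precision=3,suppress=True)
Z=dict(carrier_grip=.053,carrier_bay=.004,att_3_mid=.011,drawer_handle=.084,drawer_in=.014,masking_roll=0,power_brick=0,loupe=0)
ims=[]
for cam in('top','side'):
    im,D=optics.snapshot(cam);cv2.imwrite(f'pics/{cam}0.png',im[...,::-1]);np.save(cam+'0.npy',D)
    o=ray(cam,(320,240));print(cam,o[0],o[1])
    for n,z in Z.items():
        for q in models.landmark_of(cam,n):
            d=by_depth(cam,q['pixel'],D)
            print(cam,n,round(q['p'],2),np.round(q['pixel']),at_z(cam,q['pixel'],z),d)
print(observe())
E
```

```text
pics
top [ 0.352 -0.108  1.606] [ 0.149  0.003 -0.989]
top carrier_grip 0.86 [355. 224.] [ 0.648 -0.228  0.053] [ 0.646 -0.227  0.061]
top carrier_grip 0.7 [464. 269.] [ 0.489 -0.616  0.053] [ 0.489 -0.615  0.058]
top carrier_bay 0.92 [342. 228.] [ 0.639 -0.182  0.004] [ 0.639 -0.182  0.005]
top carrier_bay 0.76 [445. 260.] [ 0.527 -0.563  0.004] [ 0.527 -0.562  0.008]
top att_3_mid 0.66 [346. 283.] [ 0.438 -0.199  0.011] [ 0.437 -0.198  0.028]
top drawer_handle 0.96 [240. 239.] [0.583 0.175 0.084] [0.582 0.174 0.089]
top drawer_in 0.89 [246. 207.] [0.711 0.171 0.014] [0.692 0.156 0.099]
top drawer_in 0.74 [342. 229.] [ 0.636 -0.184  0.014] [ 0.637 -0.185  0.005]
top masking_roll 0.92 [379. 277.] [ 0.463 -0.32   0.   ] [ 0.463 -0.32   0.   ]
top masking_roll 0.43 [357. 224.] [ 0.655 -0.238  0.   ] [ 0.644 -0.233  0.057]
top power_brick 0.68 [180. 295.] [0.387 0.402 0.   ] [0.386 0.392 0.031]
top loupe 0.48 [294. 291.] [ 0.408 -0.013  0.   ] [ 0.407 -0.014  0.014]
side [ 0.349 -1.389  0.74 ] [ 0.151  0.881 -0.449]
side carrier_grip 0.74 [330. 375.] [ 0.496 -0.618  0.053] [ 0.495 -0.62
[... 557 characters left out ...]
  0.   ]
side power_brick 0.68 [242. 207.] [0.366 0.391 0.   ] [0.366 0.35  0.017]
side loupe 0.68 [261. 255.] [0.404 0.003 0.   ] [ 0.403 -0.026  0.015]
side loupe 0.65 [348. 288.] [ 0.62  -0.236  0.   ] [ 0.613 -0.267  0.02 ]
{'clock': 0.9, 'joint_positions': array([ 1.528,  0.359,  0.012, -0.   , -1.224, -0.288]), 'joint_vel': array([ 0.001,  0.001,  0.001,  0.002, -0.001, -0.001]), 'joint_torque': array([  0.   , -58.295,  29.365,   6.942,  -0.001,  -0.   ]), 'ee_pos': array([0.219, 0.638, 0.211]), 'orientation': array([-0.   ,  0.986, -0.165, -0.   ]), 'ft_force': array([-0.067,  1.735, -0.237]), 'torque': array([0.006, 0.008, 0.024]), 'grasp_force': 0.0, 'opening': 0.08558734151216159}
```

```bash
python3 - <<'E'
import cv2
a=cv2.imread('pics/top0.png')[170:330,150:500];cv2.imwrite('pics/topc.png',cv2.resize(a,None,fx=2.28,fy=2.28,interpolation=cv2.INTER_CUBIC))
E
```

```text
(no output)
```

View pics/topc.png

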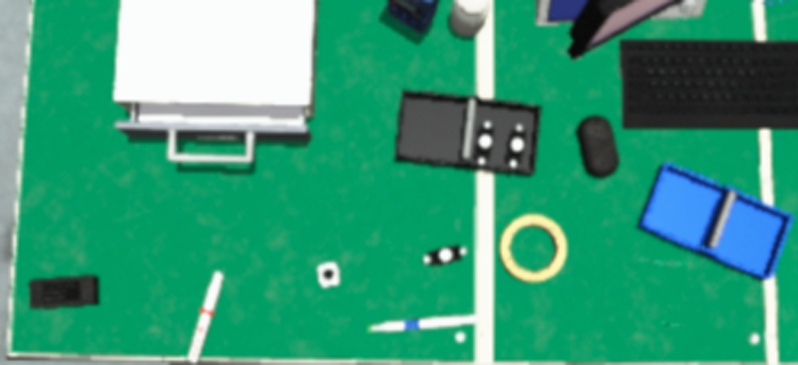

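View pics/side0.png

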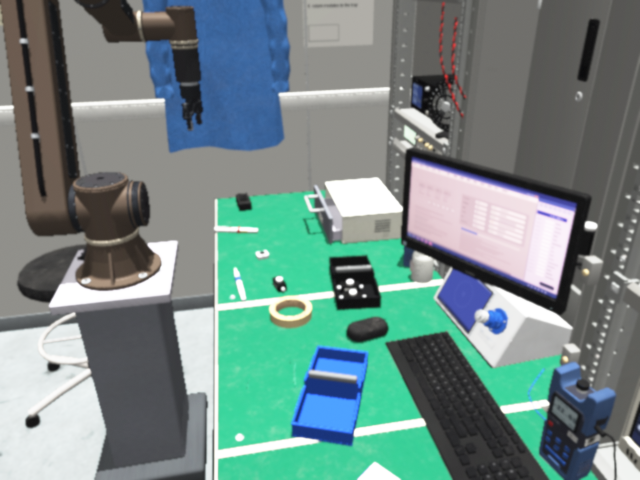

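The top crop shows the black carrier with its bar at crop (468,130). Its empty compartment is on the left (+y) and two attenuators sit on the right. The loose attenuator is at (446,255) and the drawer, slightly open, has its handle at (210,160). The blue tray at (715,220) is the look-alike. The side view agrees. Next I'll measure precise poses and yaws.

```bash
cat >> h.py <<'E'
def rect(P):
    r=cv2.minAreaRect((P[:,:2]*1000).astype(np.float32));return np.round(r[0],1),np.round(r[1],1),round(r[2],1)
E
python3 - <<'E'
from h import *
np.set_printoptions(precision=4,suppress=True)
for cam in('top','side'):
    im,D=optics.snapshot(cam);o=ray(cam,(0,0))[0]
    for n,lo,hi in(('carrier_grip',.045,.075),('att_3_mid',.008,.04),('drawer_handle',.07,.11)):
        for q in models.masks_of(cam,n)[:2]:
            P=cloud(cam,q['mask'],D);print(cam,n,round(q['p'],2),np.round(q['pixel']),len(P))
            for l,h in((-.01,lo),(lo,hi)):
                S=P[(P[:,2]>l)&(P[:,2]<h)]
                if len(S)>8: print('   z',l,h,len(S),rect(S),S.mean(0),np.percentile(S,[2,98],axis=0).ravel())
    # att stubs etc. all points in box
    A=cloud(cam,np.ones(D.shape,bool),D)
    s=(abs(A[:,0]-.437)<.05)&(abs(A[:,1]+.197)<.05)&(A[:,2]>.006)&(A[:,2]<.05);S=A[s]
    c,_,vt=(S.mean(0),)+np.linalg.svd(S[:,:2]-S[:,:2].mean(0))[1:]
    print('att box',len(S),c,vt[0],rect(S))
    s=(abs(A[:,0]-.645)<.09)&(abs(A[:,1]+.228)<.14)&(A[:,2]>.026)&(A[:,2]<.042);print('carrier rim',s.sum(),rect(A[s]))
    s=(abs(A[:,0]-.645)<.07)&(abs(A[:,1]+.228)<.05)&(A[:,2]>.050)&(A[:,2]<.07);print('bar',s.sum(),rect(A[s]),A[s].mean(0))
    s=(abs(A[:,0]-.59)<.09)&(abs(A[:,1]-.175)<.09)&(A[:,2]>.080)&(A[:,2]<.094)&(A[:,0]<.6);print('handle',s.sum(),rect(A[s]),A[s].mean(0))
    s=(A[:,0]>.6)&(A[:,0]<.9)&(abs(A[:,1]-.17)<.2)&(A[:,2]>.092)&(A[:,2]<.115);print('cab top',s.sum(),rect(A[s]),A[s].mean(0))
E
```

```text
top carrier_grip 0.84 [354. 227.] 1744
   z -0.01 0.045 1636 (array([ 641.4, -228.7]), array([224.1, 122.4]), 84.1) [ 0.6416 -0.2232  0.0116] [ 0.5773 -0.3371 -0.0017  0.6967 -0.1207  0.0395]
   z 0.045 0.075 108 (array([ 633.3, -277.8]), array([121.3, 110. ]), 86.2) [ 0.6363 -0.2288  0.0583] [ 0.5823 -0.2387  0.0454  0.6909 -0.218   0.0698]
top carrier_grip 0.7 [461. 269.] 1921
   z -0.01 0.045 1811 (array([ 505. , -625.1]), array([223.1, 124.7]), 69.6) [ 0.5027 -0.6295  0.0121] [ 0.4238 -0.7336 -0.0004  0.5779 -0.5203  0.0401]
   z 0.045 0.075 110 (array([ 497.9, -619. ]), array([ 98.7, 193.2]), 10.5) [ 0.4952 -0.6223  0.0587] [ 0.4508 -0.6488  0.0458  0.5482 -0.5967  0.0689]
top att_3_mid 0.47 [346. 282.] 107
   z 0.008 0.04 105 (array([ 441.1, -192.4]), array([24.4, 60. ]), 11.9) [ 0.441  -0.1924  0.0228] [ 0.4267 -0.2202  0.012   0.4551 -0.1666  0.0327]
top drawer_handle 0.65 [243. 225.] 1358
   z -0.01 0.07 877 (array([639.8, 166.8]), array([ 84.9, 285.8]), 0.6) [0.6512 0.1727 0.0212] [0.6152 0.0342 0.0006 0.6799 0.3001 0.0665]
   z 0.07 0.11 481 (array([605.1, 166.2]), array([
[... 1643 characters left out ...]
 (array([658.1, 166.6]), array([ 83.6, 304.4]), 0.8) [0.6501 0.1478 0.0295] [0.6185 0.0197 0.0125 0.6944 0.3062 0.0657]
   z 0.07 0.11 313 (array([602. , 152.9]), array([ 58.2, 275.3]), 0.1) [0.6141 0.1332 0.0889] [0.5752 0.0192 0.0707 0.6302 0.2831 0.0984]
att box 202 [ 0.4392 -0.2046  0.0184] [ 0.2096 -0.9778] (array([ 436.1, -194.4]), array([89.8, 98.5]), 6.2)
carrier rim 948 (array([ 636.2, -227.8]), array([232.5, 113.4]), 84.0)
bar 209 (array([ 635.4, -230.2]), array([ 23.4, 108.1]), 82.8) [ 0.6368 -0.2321  0.0582]
handle 77 (array([585.9, 168.6]), array([136.3,  25.2]), 89.2) [0.5826 0.1604 0.0891]
cab top 2350 (array([751.1, 175.1]), array([335.8, 288.2]), 87.6) [0.7525 0.1487 0.1017]
```

Positions agree across both cameras:

| Item | Position (x, y) | Yaw / note |
|---|---|---|
| att_3 | (0.440, -0.198) | short axis at about 11° |
| Grip bar | (0.6365, -0.229) | carrier x at about 84° |
| Empty bay | (0.642, -0.175) | |
| Handle | (0.582, 0.170) | |

First I turn the tool to yaw -79° and swing over.

```bash
cat > go.py <<'E'
import sys
from h import *
def rep(x,y,z,phi):
    s=observe();w,*v=s['orientation'];R=Ro.from_quat([*v,w])
    T=Ro.from_euler('z',phi,degrees=True)*Ro.from_euler('x',180,degrees=True)
    print('t',round(s['clock'],2),'pos',np.round(s['ee_pos'],4),'F',np.round(s['ft_force'],1),'open',round(s['opening'],4),'g',round(s['grasp_force'],1))
    print(' turn deg',np.round((R.inv()*T).as_rotvec(degrees=True),2),'shift after turn mm',np.round(T.inv().apply((np.array([x,y,z])-s['ee_pos'])*1000),1))
if __name__=='__main__': rep(*map(float,sys.argv[1:]))
E
python3 -m inch '[{"dr":[0,0,7.1],"xyz":[0,0,0],"hand":-1},{"dr":[0,0,7.1],"xyz":[0,0,0],"hand":-1},{"dr":[0,0,7.1],"xyz":[0,0,0],"hand":-1},{"dr":[0,0,7.1],"xyz":[0,0,0],"hand":-1},{"dr":[0,0,7.1],"xyz":[0,0,0],"hand":-1},{"dr":[0,0,7.1],"xyz":[0,0,0],"hand":-1},{"dr":[0,0,7.1],"xyz":[0,0,0],"hand":-1},{"dr":[0,0,7.1],"xyz":[0,0,0],"hand":-1}]' 40
python3 -m inch '[{"dr":[0,0,3.2],"xyz":[0,0,0],"hand":-1},{"dr":[0,0,0],"xyz":[30,-10,0],"hand":-1},{"dr":[0,0,0],"xyz":[30,-10,0],"hand":-1},{"dr":[0,0,0],"xyz":[30,-10,0],"hand":-1},{"dr":[0,0,0],"xyz":[30,-10,0],"hand":-1},{"dr":[0,0,0],"xyz":[30,-10,0],"hand":-1},{"dr":[0,0,0],"xyz":[30,-10,0],"hand":-1},{"dr":[0,0,0],"xyz":[30,-10,0],"hand":-1}]'
python3 -m inch '[{"dr":[0,0,0],"xyz":[30,-10,0],"hand":-1},{"dr":[0,0,0],"xyz":[30,-10,0],"hand":-1},{"dr":[0,0,0],"xyz":[30,-10,0],"hand":-1},{"dr":[0,0,0],"xyz":[30,-10,0],"hand":-1},{"dr":[0,0,0],"xyz":[30,-10,0],"hand":-1},{"dr":[0,0,0],"xyz":[30,-10,0],"hand":-1},{"dr":[0,0,0],"xyz":[30,-10,0],"hand":-1},{"dr":[0,0,0],"xyz":[30,-10,0],"hand":-1}]'
python3 go.py .440 -.198 .1 -79
```

```text
clock: 1.97
ee_pos: [0.2193, 0.6384, 0.211]
orientation: [-0.0, 0.787, -0.616, 0.0]
ft_force: [-0.2, -0.5, -0.4]
opening: 0.0856
grasp_force: 0.0
clock: 2.63
ee_pos: [0.3287, 0.4443, 0.2112]
orientation: [-0.0, 0.772, -0.636, -0.0]
ft_force: [0.3, 0.1, 0.2]
opening: 0.0851
grasp_force: 0.0
clock: 3.3
ee_pos: [0.4532, 0.2241, 0.2114]
orientation: [-0.0, 0.772, -0.636, 0.0]
ft_force: [0.2, 1.2, 0.7]
opening: 0.085
grasp_force: 0.0
t 3.3 pos [0.4532 0.2241 0.2114] F [0.2 1.2 0.7] open 0.085 g 0.0
 turn deg [-0.04  0.03  0.06] shift after turn mm [411.8  93.5 111.4]
```

```bash

python3 -m inch '[{"dr":[0,0,0],"xyz":[29.4,6.7,8],"hand":-0.3},{"dr":[0,0,0],"xyz":[29.4,6.7,8],"hand":-0.3},{"dr":[0,0,0],"xyz":[29.4,6.7,8],"hand":-0.3},{"dr":[0,0,0],"xyz":[29.4,6.7,8],"hand":-0.3},{"dr":[0,0,0],"xyz":[29.4,6.7,8],"hand":-0.3},{"dr":[0,0,0],"xyz":[29.4,6.7,8],"hand":-0.3},{"dr":[0,0,0],"xyz":[29.4,6.7,8],"hand":-0.3},{"dr":[0,0,0],"xyz":[29.4,6.7,8],"hand":-0.3}]' 40
python3 -m inch '[{"dr":[0,0,0],"xyz":[29.4,6.7,8],"hand":-0.3},{"dr":[0,0,0],"xyz":[29.4,6.7,8],"hand":-0.3},{"dr":[0,0,0],"xyz":[29.4,6.7,8],"hand":-0.3},{"dr":[0,0,0],"xyz":[29.4,6.7,8],"hand":-0.3},{"dr":[0,0,0],"xyz":[29.4,6.7,8],"hand":-0.3},{"dr":[0,0,0],"xyz":[29.4,6.7,8],"hand":-0.3},{"dr":[0,0,0],"xyz":[0,0,0],"hand":-0.3},{"dr":[0,0,0],"xyz":[0,0,0],"hand":-0.3}]' >/dev/null
python3 go.py .440 -.198 .02 -79; python3 - <<'E'
from h import *
a,D=optics.snapshot('top');b,E=optics.snapshot('side')
c=lambda i,r,q:cv2.resize(i[r-45:r+45,q-60:q+60],(400,300),interpolation=cv2.INTER_CUBIC)
cv2.imwrite('pics/g1.png',np.hstack([c(a,283,346),c(b,275,285)])[...,::-1])
E
```

```text
clock: 3.97
ee_pos: [0.445, -0.017, 0.147]
orientation: [-0.0, 0.772, -0.636, 0.0]
ft_force: [1.1, 0.2, -0.4]
opening: 0.0554
grasp_force: 0.0
t 4.63 pos [ 0.4389 -0.1979  0.0984] F [0.4 0.4 0.6] open 0.0554 g 0.0
 turn deg [ 0.07  0.01 -0.14] shift after turn mm [ 0.4 -1.1 78.4]
```

View pics/g1.png

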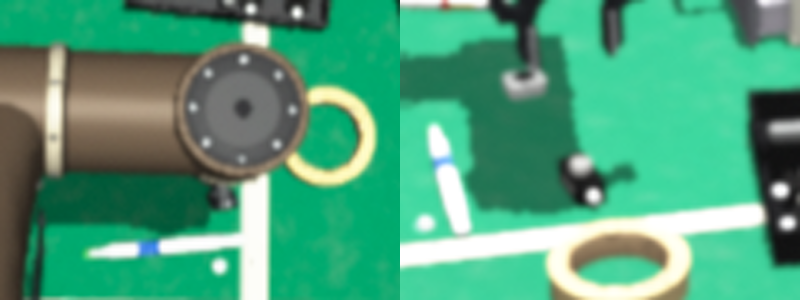

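The side view shows the two fingers at (530,60) and (610,40) straddling the column above the attenuator at (580,175). Now I descend and grasp.

```bash

python3 -m inch '[{"dr":[0,0,0],"xyz":[0.4,-1.1,20],"hand":-0.3},{"dr":[0,0,0],"xyz":[0,0,20],"hand":-0.3},{"dr":[0,0,0],"xyz":[0,0,18],"hand":-0.3},{"dr":[0,0,0],"xyz":[0,0,12],"hand":-0.3},{"dr":[0,0,0],"xyz":[0,0,8],"hand":-0.3},{"dr":[0,0,0],"xyz":[0,0,0],"hand":0.2},{"dr":[0,0,0],"xyz":[0,0,0],"hand":0.6},{"dr":[0,0,0],"xyz":[0,0,0],"hand":1}]' 40
python3 -m inch '[{"dr":[0,0,0],"xyz":[0,0,0],"hand":1},{"dr":[0,0,0],"xyz":[0,0,0],"hand":1},{"dr":[0,0,0],"xyz":[0,0,-10],"hand":1},{"dr":[0,0,0],"xyz":[0,0,-20],"hand":1},{"dr":[0,0,0],"xyz":[0,0,-25],"hand":1},{"dr":[0,0,0],"xyz":[0,0,-25],"hand":1},{"dr":[0,0,0],"xyz":[0,0,-10],"hand":1},{"dr":[0,0,0],"xyz":[0,0,0],"hand":1}]' 40
python3 go.py .642 -.176 .11 -79
```

```text
clock: 5.4
ee_pos: [0.4415, -0.1964, 0.0219]
orientation: [-0.0, 0.772, -0.635, 0.001]
ft_force: [0.1, -0.7, 0.4]
opening: 0.0199
grasp_force: 0.0
clock: 6.07
ee_pos: [0.4426, -0.197, 0.1143]
orientation: [-0.002, 0.772, -0.636, 0.003]
ft_force: [0.0, 0.5, -1.1]
opening: 0.0001
grasp_force: 0.0
t 6.07 pos [ 0.4426 -0.197   0.1143] F [ 0.   0.5 -1.1] open 0.0001 g 0.0
 turn deg [-0.34 -0.1   0.06] shift after turn mm [  17.4 -199.7    4.3]
```

The grasp missed: the fingers closed fully. I'll look to see where the block is.

```bash
python3 - <<'E'
from h import *
np.set_printoptions(precision=4,suppress=True)
b,E=optics.snapshot('side');a,D=optics.snapshot('top')
c=lambda i,r,q:cv2.resize(i[r-45:r+45,q-60:q+60],(800,600),interpolation=cv2.INTER_CUBIC)
cv2.imwrite('pics/g2.png',c(b,275,285)[...,::-1])
for q in models.landmark_of('side','att_3_mid'): print(q['p'],q['pixel'],at_z('side',q['pixel'],.011))
for q in models.masks_of('side','att_3_mid')[:3]:
    P=cloud('side',q['mask'],E);P=P[(P[:,2]>.006)];print(q['p'],q['pixel'],len(P),rect(P),P.mean(0))
E
```

```text
0.68 [277.2, 284.2] [ 0.4347 -0.1933  0.011 ]
0.54 [277.4, 282.0] 158 (array([ 441.2, -200.7]), array([24.2, 58.3]), 12.6) [ 0.4402 -0.2054  0.0211]
```

View pics/g2.png

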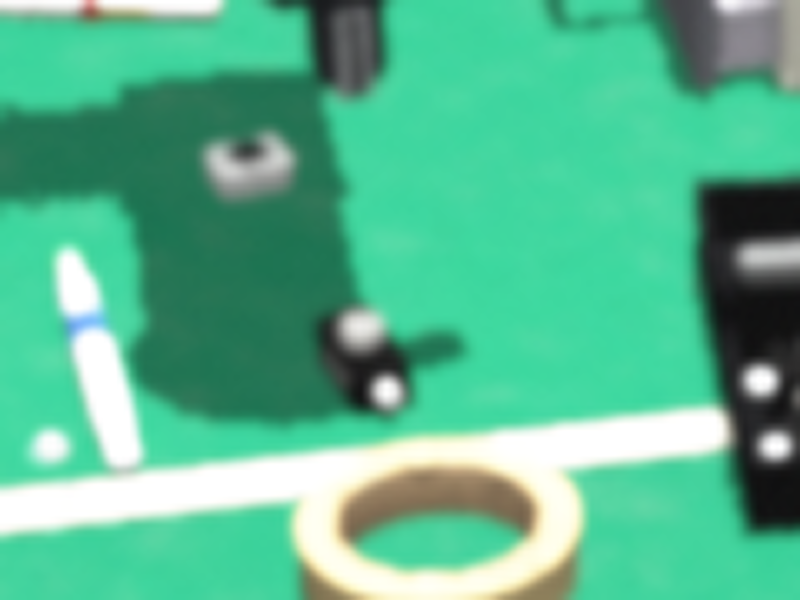

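```bash
python3 - <<'E'
from h import *
np.set_printoptions(precision=4,suppress=True)
m=optics.camera_model('side');K=np.array([[m['fx'],0,m['cx']],[0,m['fy'],m['cy']],[0,0,1]])
pr=lambda X:cv2.projectPoints(np.array([X],float),cv2.Rodrigues(np.array(m['R']))[0],np.array(m['t'],float),K,np.array(m['D'],float))[0].ravel()
s=observe();print(s['ee_pos'],s['orientation'],s['opening'])
p=s['ee_pos'];print('tcp',pr(p),'tip',pr(p-[0,0,.017]))
print('block',pr([.44,-.198,.011]),pr([.44,-.198,.029]))
_,E=optics.snapshot('side');A=cloud('side',np.ones(E.shape,bool),E)
S=A[(abs(A[:,0]-.44)<.05)&(abs(A[:,1]+.197)<.06)&(A[:,2]>.045)&(A[:,2]<.2)]
for z in np.arange(.05,.2,.01):
    T=S[abs(S[:,2]-z)<.005]
    if len(T):print(round(z,3),len(T),T.mean(0),T.min(0),T.max(0))
E
```

```text
[ 0.44   -0.1966  0.1104] [ 0.0002  0.7718 -0.6359 -0.0005] -6.600316441831307e-05
tcp [277.3279 251.9666] tip [277.6761 257.6986]
block [279.3619 284.8801] [279.0133 279.114 ]
0.13 2 [ 0.4437 -0.2018  0.133 ] [ 0.4426 -0.2035  0.1323] [ 0.4449 -0.2002  0.1337]
0.14 30 [ 0.4396 -0.2047  0.1412] [ 0.4254 -0.2111  0.1353] [ 0.4514 -0.1961  0.1449]
0.15 38 [ 0.4379 -0.2041  0.1506] [ 0.4258 -0.2105  0.145 ] [ 0.4515 -0.1949  0.1549]
0.16 37 [ 0.4383 -0.2042  0.1604] [ 0.4246 -0.2108  0.1559] [ 0.4516 -0.1895  0.165 ]
0.17 36 [ 0.4378 -0.2049  0.1697] [ 0.4238 -0.2138  0.1655] [ 0.4521 -0.1912  0.1748]
0.18 82 [ 0.4409 -0.2054  0.1806] [ 0.411  -0.2165  0.1751] [ 0.4766 -0.1884  0.185 ]
0.19 119 [ 0.4427 -0.2026  0.1898] [ 0.4016 -0.2193  0.1851] [ 0.4823 -0.1775  0.1948]
0.2 55 [ 0.4435 -0.204   0.1975] [ 0.3971 -0.2192  0.195 ] [ 0.4849 -0.1799  0.1999]
```

The camera puts the fingertips at z ≈ 0.133 with the TCP reading 0.110. By the stated geometry they should be at 0.093, so the fingers passed above the block. I'll open, go back to TCP 0.02 and check that offset directly.

```bash

python3 -m inch '[{"dr":[0,0,0],"xyz":[0,0,0],"hand":-0.3},{"dr":[0,0,0],"xyz":[0,0,0],"hand":-0.3},{"dr":[0,0,0],"xyz":[0,0,0],"hand":-0.3},{"dr":[0,0,0],"xyz":[0,0,30],"hand":-0.3},{"dr":[0,0,0],"xyz":[0,0,30],"hand":-0.3},{"dr":[0,0,0],"xyz":[0,0,20],"hand":-0.3},{"dr":[0,0,0],"xyz":[0,0,10],"hand":-0.3},{"dr":[0,0,0],"xyz":[0,0,0],"hand":-0.3}]' 40
python3 - <<'E'
from h import *
np.set_printoptions(precision=4,suppress=True)
b,E=optics.snapshot('side');print(observe()['ee_pos'],observe()['joint_positions'])
cv2.imwrite('pics/g3.png',cv2.resize(b[215:305,225:345],(800,600),interpolation=cv2.INTER_CUBIC)[...,::-1])
A=cloud('side',np.ones(E.shape,bool),E)
S=A[(abs(A[:,0]-.44)<.06)&(abs(A[:,1]+.2)<.03)&(A[:,2]>.005)&(A[:,2]<.12)]
for z in np.arange(.01,.12,.01):
    T=S[abs(S[:,2]-z)<.005]
    if len(T):print(round(z,3),len(T),T.mean(0),T.min(0),T.max(0))
E
```

```text
clock: 6.98
ee_pos: [0.4387, -0.1965, 0.0185]
orientation: [0.001, 0.772, -0.636, -0.002]
ft_force: [0.2, 0.5, 0.8]
opening: 0.0558
grasp_force: 0.0
[ 0.4397 -0.1967  0.0199] [-0.011   0.2661 -0.643   0.0001 -0.6649  0.2038]
0.01 111 [ 0.4402 -0.2076  0.0076] [ 0.382  -0.2298  0.005 ] [ 0.4999 -0.1702  0.0145]
0.02 78 [ 0.4402 -0.2049  0.0214] [ 0.4251 -0.2288  0.0152] [ 0.4568 -0.1712  0.0249]
0.03 46 [ 0.4409 -0.2022  0.0284] [ 0.4288 -0.2225  0.025 ] [ 0.4545 -0.1756  0.0336]
0.05 25 [ 0.4466 -0.2008  0.0505] [ 0.4006 -0.2119  0.046 ] [ 0.4764 -0.1835  0.0546]
0.06 47 [ 0.4329 -0.2039  0.0603] [ 0.3963 -0.2159  0.0553] [ 0.48   -0.1853  0.065 ]
0.07 42 [ 0.4432 -0.2008  0.07  ] [ 0.397  -0.2176  0.0651] [ 0.4775 -0.1769  0.0741]
0.08 41 [ 0.4377 -0.203   0.0791] [ 0.3974 -0.2154  0.0751] [ 0.4776 -0.1811  0.0846]
0.09 61 [ 0.4398 -0.2058  0.0908] [ 0.3844 -0.2206  0.0853] [ 0.4965 -0.182   0.0948]
0.1 114 [ 0.4405 -0.2021  0.0996] [ 0.3803 -0.2236  0.0951] [ 0.4995 -0.1736  0.1048]
0.11 92 [ 0.4329 -0.2047  0.1105] [ 0.3801 -0.223   0.1053] [ 0.4997 -0.1749  0.1149]
```

View pics/g3.png

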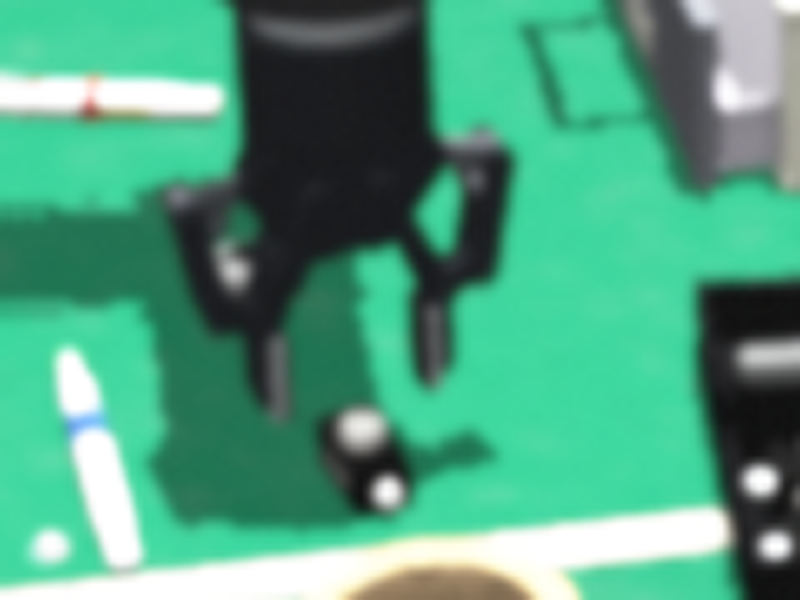

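The tips sit at about z 0.047 with the TCP at 0.020, above the block at (360,450) and centred on it. The real tips are therefore about 25 mm behind the reported TCP. I'll allow for that and go 40 mm lower, then grasp.

```bash

python3 -m inch '[{"dr":[0,0,0],"xyz":[0,0,12],"hand":-0.3},{"dr":[0,0,0],"xyz":[0,0,12],"hand":-0.3},{"dr":[0,0,0],"xyz":[0,0,8],"hand":-0.3},{"dr":[0,0,0],"xyz":[0,0,4],"hand":-0.3},{"dr":[0,0,0],"xyz":[0,0,3],"hand":-0.3},{"dr":[0,0,0],"xyz":[0,0,0],"hand":-0.3},{"dr":[0,0,0],"xyz":[0,0,0],"hand":0},{"dr":[0,0,0],"xyz":[0,0,0],"hand":0.3}]' 40
python3 -m inch '[{"dr":[0,0,0],"xyz":[0,0,0],"hand":0.7},{"dr":[0,0,0],"xyz":[0,0,0],"hand":1},{"dr":[0,0,0],"xyz":[0,0,0],"hand":1},{"dr":[0,0,0],"xyz":[0,0,0],"hand":1},{"dr":[0,0,0],"xyz":[0,0,0],"hand":1},{"dr":[0,0,0],"xyz":[0,0,0],"hand":1},{"dr":[0,0,0],"xyz":[0,0,0],"hand":1},{"dr":[0,0,0],"xyz":[0,0,0],"hand":1}]' 40
```

```text
clock: 7.7
ee_pos: [0.4411, -0.1967, -0.0175]
orientation: [-0.0, 0.772, -0.636, 0.0]
ft_force: [-0.3, 0.2, -0.8]
opening: 0.0323
grasp_force: 0.0
clock: 8.37
ee_pos: [0.4413, -0.1967, -0.0173]
orientation: [-0.0, 0.772, -0.636, 0.001]
ft_force: [-0.2, 2.1, 6.2]
opening: 0.023
grasp_force: 39.7
```

Gripped: opening 23 mm, grip force 40 N. Now I lift and carry it to the bay.

```bash

python3 -m inch '[{"dr":[0,0,0],"xyz":[0,0,-6],"hand":1},{"dr":[0,0,0],"xyz":[0,0,-14],"hand":1},{"dr":[0,0,0],"xyz":[0,0,-20],"hand":1},{"dr":[0,0,0],"xyz":[0,0,-20],"hand":1},{"dr":[0,0,0],"xyz":[0,0,-20],"hand":1},{"dr":[0,0,0],"xyz":[0,0,-15],"hand":1},{"dr":[0,0,0],"xyz":[0,0,-8],"hand":1},{"dr":[0,0,0],"xyz":[0,0,0],"hand":1}]' 40
python3 go.py .642 -.176 .085 -79
```

```text
clock: 9.03
ee_pos: [0.4417, -0.1968, 0.0869]
orientation: [-0.001, 0.772, -0.636, 0.001]
ft_force: [0.9, 0.2, -0.9]
opening: 0.0231
grasp_force: 39.3
t 9.03 pos [ 0.4417 -0.1968  0.0869] F [ 0.9  0.2 -0.9] open 0.0231 g 39.3
 turn deg [-0.19 -0.05  0.05] shift after turn mm [  17.8 -200.5    1.9]
```

```bash

python3 -m inch '[{"dr":[0,0,0],"xyz":[2,-15,0],"hand":1},{"dr":[0,0,0],"xyz":[2.6,-30,0],"hand":1},{"dr":[0,0,0],"xyz":[2.6,-30,0],"hand":1},{"dr":[0,0,0],"xyz":[2.6,-30,0],"hand":1},{"dr":[0,0,0],"xyz":[2.6,-30,0],"hand":1},{"dr":[0,0,0],"xyz":[2.6,-30,0],"hand":1},{"dr":[0,0,0],"xyz":[2,-22,0],"hand":1},{"dr":[0,0,0],"xyz":[0.8,-13.5,0],"hand":1}]' 40 >/dev/null
python3 -m inch '[{"dr":[0,0,0],"xyz":[0,0,0],"hand":1},{"dr":[0,0,0],"xyz":[0,0,0],"hand":1},{"dr":[0,0,0],"xyz":[0,0,20],"hand":1},{"dr":[0,0,0],"xyz":[0,0,20],"hand":1},{"dr":[0,0,0],"xyz":[0,0,0],"hand":1},{"dr":[0,0,0],"xyz":[0,0,0],"hand":1},{"dr":[0,0,0],"xyz":[0,0,0],"hand":1},{"dr":[0,0,0],"xyz":[0,0,0],"hand":1}]' 40 >/dev/null
python3 go.py .642 -.176 -.012 -79;python3 - <<'E'
from h import *
b,E=optics.snapshot('side')
cv2.imwrite('pics/g4.png',cv2.resize(b[205:325,280:440],(800,600),interpolation=cv2.INTER_CUBIC)[...,::-1])
E
```

```text
t 10.37 pos [ 0.6414 -0.1759  0.0464] F [ 0.3 -0.4 -0.8] open 0.0232 g 39.4
 turn deg [-0.1  -0.04  0.05] shift after turn mm [ 0.2 -0.5 58.4]
```

View pics/g4.png

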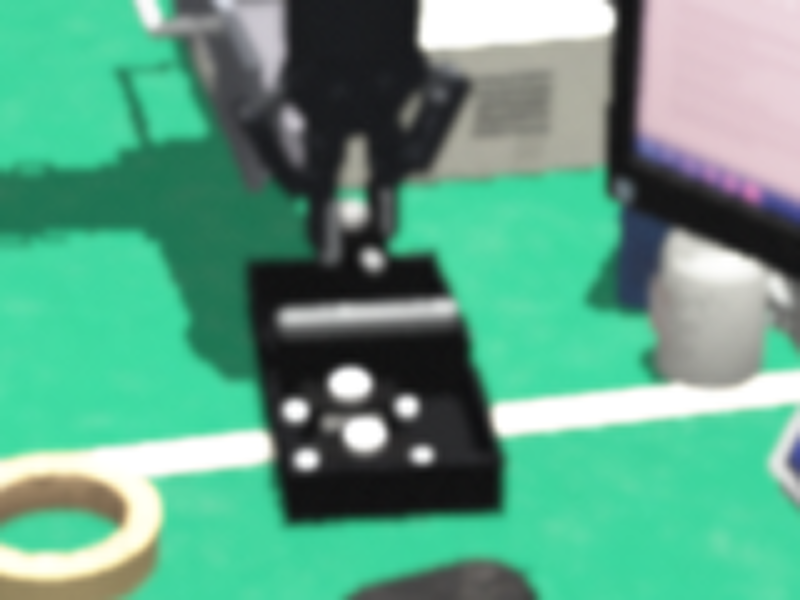

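The block is held upright over the empty bay (dial at (352,212)), beyond the bar at (370,313). I lower it, release and rise.

```bash

python3 -m inch '[{"dr":[0,0,0],"xyz":[0,0,16],"hand":1},{"dr":[0,0,0],"xyz":[0,0,16],"hand":1},{"dr":[0,0,0],"xyz":[0,0,12],"hand":1},{"dr":[0,0,0],"xyz":[0,0,8],"hand":1},{"dr":[0,0,0],"xyz":[0,0,4],"hand":1},{"dr":[0,0,0],"xyz":[0,0,2],"hand":1},{"dr":[0,0,0],"xyz":[0,0,0],"hand":1},{"dr":[0,0,0],"xyz":[0,0,0],"hand":1}]' 40
python3 -m inch '[{"dr":[0,0,0],"xyz":[0,0,0],"hand":0.2},{"dr":[0,0,0],"xyz":[0,0,0],"hand":0},{"dr":[0,0,0],"xyz":[0,0,0],"hand":0},{"dr":[0,0,0],"xyz":[0,0,0],"hand":0},{"dr":[0,0,0],"xyz":[0,0,-20],"hand":0},{"dr":[0,0,0],"xyz":[0,0,-40],"hand":0},{"dr":[0,0,0],"xyz":[0,0,-40],"hand":0},{"dr":[0,0,0],"xyz":[0,0,-20],"hand":0}]' 40
python3 go.py .5 .170 .12 -89.5
```

```text
clock: 11.08
ee_pos: [0.6415, -0.1758, -0.0123]
orientation: [-0.0, 0.772, -0.636, 0.0]
ft_force: [-0.2, 0.2, -1.6]
opening: 0.0231
grasp_force: 39.4
clock: 11.75
ee_pos: [0.6429, -0.1762, 0.1122]
orientation: [-0.001, 0.772, -0.635, 0.002]
ft_force: [0.4, 0.2, 1.1]
opening: 0.0425
grasp_force: 0.0
t 11.75 pos [ 0.6429 -0.1762  0.1122] F [0.4 0.2 1.1] open 0.0425 g 0.0
 turn deg [-0.3 -0.1 10.6] shift after turn mm [-347.4  139.9   -7.8]
```

```bash

python3 -m inch '[{"dr":[0,0,5.3],"xyz":[0,0,0],"hand":0.2},{"dr":[0,0,5.3],"xyz":[0,0,0],"hand":0.2},{"dr":[0,0,0],"xyz":[-28,10,-1.5],"hand":0.2},{"dr":[0,0,0],"xyz":[-32,10,-1.5],"hand":0.2},{"dr":[0,0,0],"xyz":[-32,10,-1.5],"hand":0.2},{"dr":[0,0,0],"xyz":[-32,10,-1.5],"hand":0.2},{"dr":[0,0,0],"xyz":[-32,10,-1.5],"hand":0.2},{"dr":[0,0,0],"xyz":[-32,8,0],"hand":0.2}]' 40 >/dev/null
python3 -m inch '[{"dr":[0,0,0],"xyz":[-32,0,0],"hand":0.2},{"dr":[0,0,0],"xyz":[-32,0,0],"hand":0.2},{"dr":[0,0,0],"xyz":[-32,0,0],"hand":0.2},{"dr":[0,0,0],"xyz":[-32,0,0],"hand":0.2},{"dr":[0,0,0],"xyz":[-22,0,0],"hand":0.2},{"dr":[0,0,0],"xyz":[-9,0,0],"hand":0.2},{"dr":[0,0,0],"xyz":[0,0,0],"hand":0.2},{"dr":[0,0,0],"xyz":[0,0,0],"hand":0.2}]' 40 >/dev/null
python3 go.py .582 .170 .045 -89.2;python3 - <<'E'
from h import *
b,E=optics.snapshot('side')
cv2.imwrite('pics/g5.png',cv2.resize(b[155:305,260:420],(640,600),interpolation=cv2.INTER_CUBIC)[...,::-1])
E
```

```text
t 13.08 pos [0.5799 0.1708 0.1144] F [ 0.3 -0.9 -0. ] open 0.0348 g 0.0
 turn deg [ 0.02 -0.01 -0.3 ] shift after turn mm [ 0.8 -2.1 69.4]
```

View pics/g5.png

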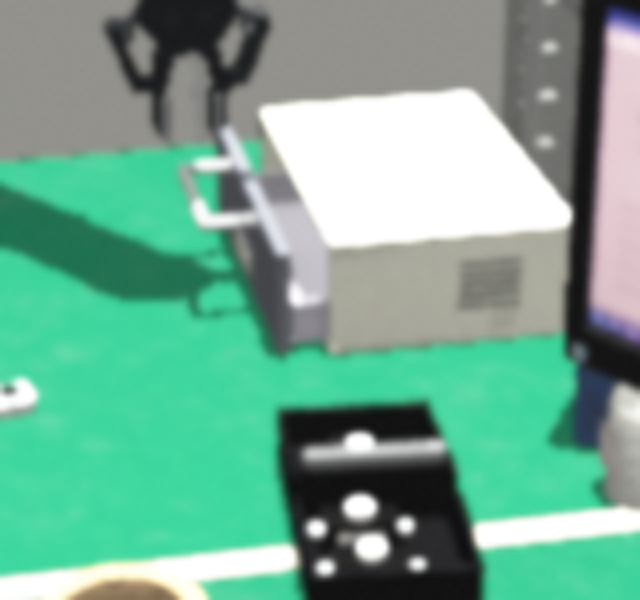

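att_3 shows inside the bay (dial at (358,438)). The fingers at (160,130) and (220,125) straddle the handle bar at (185,180). Next: descend, grip and pull.

```bash

python3 -m inch '[{"dr":[0,0,0],"xyz":[0.8,-1.5,15],"hand":0.2},{"dr":[0,0,0],"xyz":[0,0,20],"hand":0.2},{"dr":[0,0,0],"xyz":[0,0,20],"hand":0.2},{"dr":[0,0,0],"xyz":[0,0,10],"hand":0.2},{"dr":[0,0,0],"xyz":[0,0,4],"hand":0.2},{"dr":[0,0,0],"xyz":[0,0,0],"hand":0.4},{"dr":[0,0,0],"xyz":[0,0,0],"hand":0.7},{"dr":[0,0,0],"xyz":[0,0,0],"hand":1}]' 40
python3 -m inch '[{"dr":[0,0,0],"xyz":[0,0,0],"hand":1},{"dr":[0,0,0],"xyz":[0,0,0],"hand":1},{"dr":[0,0,0],"xyz":[0,3,0],"hand":1},{"dr":[0,0,0],"xyz":[0,8,0],"hand":1},{"dr":[0,0,0],"xyz":[0,12,0],"hand":1},{"dr":[0,0,0],"xyz":[0,12,0],"hand":1},{"dr":[0,0,0],"xyz":[0,12,0],"hand":1},{"dr":[0,0,0],"xyz":[0,12,0],"hand":1}]' 40
python3 go.py .582 .170 .045 -89.2
```

```text
clock: 13.8
ee_pos: [0.5821, 0.1698, 0.0464]
orientation: [-0.0, 0.71, -0.704, 0.0]
ft_force: [1.7, -0.8, -1.9]
opening: 0.0086
grasp_force: 38.9
clock: 14.47
ee_pos: [0.5231, 0.1703, 0.0464]
orientation: [-0.001, 0.71, -0.704, 0.0]
ft_force: [2.1, 0.0, 0.6]
opening: 0.0084
grasp_force: 39.3
t 14.47 pos [0.5231 0.1703 0.0464] F [2.1 0.  0.6] open 0.0084 g 39.3
 turn deg [-0.14  0.09 -0.34] shift after turn mm [  1.2 -58.9   1.4]
```

Gripped and sliding at about 2 N.

```bash

python3 -m inch '[{"dr":[0,0,0],"xyz":[0,10,0],"hand":1},{"dr":[0,0,0],"xyz":[0,10,0],"hand":1},{"dr":[0,0,0],"xyz":[0,10,0],"hand":1},{"dr":[0,0,0],"xyz":[0,10,0],"hand":1},{"dr":[0,0,0],"xyz":[0,6,0],"hand":1},{"dr":[0,0,0],"xyz":[0,5,0],"hand":1},{"dr":[0,0,0],"xyz":[0,4,0],"hand":1},{"dr":[0,0,0],"xyz":[0,4,0],"hand":1}]' 40
python3 -m inch '[{"dr":[0,0,0],"xyz":[0,4,0],"hand":1},{"dr":[0,0,0],"xyz":[0,4,0],"hand":1},{"dr":[0,0,0],"xyz":[0,4,0],"hand":1},{"dr":[0,0,0],"xyz":[0,3,0],"hand":1},{"dr":[0,0,0],"xyz":[0,3,0],"hand":1},{"dr":[0,0,0],"xyz":[0,2,0],"hand":1},{"dr":[0,0,0],"xyz":[0,0,0],"hand":1},{"dr":[0,0,0],"xyz":[0,0,0],"hand":1}]' 40
```

```text
clock: 15.13
ee_pos: [0.4643, 0.1708, 0.0463]
orientation: [-0.002, 0.71, -0.704, 0.0]
ft_force: [3.1, 6.7, 4.5]
opening: 0.0082
grasp_force: 39.7
clock: 15.8
ee_pos: [0.445, 0.171, 0.0463]
orientation: [-0.002, 0.71, -0.704, 0.0]
ft_force: [4.8, 5.6, 3.0]
opening: 0.0085
grasp_force: 39.8
```

```bash

python3 -m inch '[{"dr":[0,0,0],"xyz":[0,2,0],"hand":1},{"dr":[0,0,0],"xyz":[0,2,0],"hand":1},{"dr":[0,0,0],"xyz":[0,2,0],"hand":1},{"dr":[0,0,0],"xyz":[0,1,0],"hand":1},{"dr":[0,0,0],"xyz":[0,1,0],"hand":1},{"dr":[0,0,0],"xyz":[0,0,0],"hand":1},{"dr":[0,0,0],"xyz":[0,0,0],"hand":1},{"dr":[0,0,0],"xyz":[0,0,0],"hand":1}]' 40
```

```text
clock: 16.47
ee_pos: [0.4447, 0.1714, 0.0467]
orientation: [-0.007, 0.711, -0.703, 0.004]
ft_force: [54.8, -13.1, -33.7]
opening: 0.0083
grasp_force: 38.9
```

The force of 55 N shows the drawer is at its stop (handle x ≈ 0.445). I relax, release and rise.

```bash

python3 -m inch '[{"dr":[0,0,0],"xyz":[0,-4,0],"hand":1},{"dr":[0,0,0],"xyz":[0,-3,0],"hand":1},{"dr":[0,0,0],"xyz":[0,0,0],"hand":1},{"dr":[0,0,0],"xyz":[0,0,0],"hand":0.3},{"dr":[0,0,0],"xyz":[0,0,0],"hand":0.3},{"dr":[0,0,0],"xyz":[0,0,-10],"hand":0.3},{"dr":[0,0,0],"xyz":[0,0,-30],"hand":0.3},{"dr":[0,0,0],"xyz":[0,0,-30],"hand":0.3}]' 40
python3 -m inch '[{"dr":[0,0,0],"xyz":[0,0,-15],"hand":0.3},{"dr":[0,0,-7.1],"xyz":[0,0,0],"hand":0.3},{"dr":[0,0,-7.1],"xyz":[0,0,0],"hand":0.3},{"dr":[0,0,-7.1],"xyz":[0,0,0],"hand":0.3},{"dr":[0,0,-7.1],"xyz":[0,0,0],"hand":0.3},{"dr":[0,0,-7.1],"xyz":[0,0,0],"hand":0.3},{"dr":[0,0,-7.1],"xyz":[0,0,0],"hand":0.3},{"dr":[0,0,-7.1],"xyz":[0,0,0],"hand":0.3}]' >/dev/null
python3 -m inch '[{"dr":[0,0,-7.1],"xyz":[0,0,0],"hand":0.3},{"dr":[0,0,-7.1],"xyz":[0,0,0],"hand":0.3},{"dr":[0,0,-7.1],"xyz":[0,0,0],"hand":0.3},{"dr":[0,0,-7.1],"xyz":[0,0,0],"hand":0.3},{"dr":[0,0,-6],"xyz":[0,0,0],"hand":0.3},{"dr":[0,0,0],"xyz":[0,0,0],"hand":0.3},{"dr":[0,0,0],"xyz":[0,0,0],"hand":0.3},{"dr":[0,0,0],"xyz":[0,0,0],"hand":0.3}]' >/dev/null
python3 - <<'E'
from h import *
from go import rep
np.set_printoptions(precision=4,suppress=True)
rep(.6365,-.229,.12,-6)
for cam in('side','top'):
    im,D=optics.snapshot(cam);A=cloud(cam,np.ones(D.shape,bool),D)
    s=(abs(A[:,0]-.645)<.09)&(abs(A[:,1]+.228)<.14)&(A[:,2]>.026)&(A[:,2]<.042);print(cam,'rim',rect(A[s]))
    s=(abs(A[:,0]-.645)<.07)&(abs(A[:,1]+.228)<.05)&(A[:,2]>.045)&(A[:,2]<.075);print('bar',s.sum(),rect(A[s]),A[s].mean(0))
    s=(A[:,0]<.462)&(A[:,0]>.42)&(abs(A[:,1]-.17)<.09)&(A[:,2]>.08)&(A[:,2]<.094);print('handle',s.sum(),rect(A[s]),A[s].mean(0))
    s=(A[:,0]<.66)&(A[:,0]>.40)&(abs(A[:,1]-.17)<.17)&(A[:,2]>.088)&(A[:,2]<.102);S=A[s]
    for lo,hi in((.02,.08),(.24,.31)):
        T=S[(S[:,1]>lo)&(S[:,1]<hi)];h=np.histogram(T[:,0],np.arange(.4,.66,.01));print(' top edge x hist',dict(zip(np.round(h[1],2)[:-1][h[0]>0],h[0][h[0]>0])))
    s=(A[:,0]<.66)&(A[:,0]>.47)&(abs(A[:,1]-.17)<.17)&(A[:,2]>.036)&(A[:,2]<.052);print('side walls',s.sum(),np.percentile(A[s],[1,99],axis=0).ravel())
    for q in models.landmark_of(cam,'drawer_in')[:2]+models.landmark_of(cam,'drawer_handle')[:1]: print(q['p'],q['pixel'],at_z(cam,q['pixel'],.014),at_z(cam,q['pixel'],.084))
cv2.imwrite('pics/t6.png',cv2.resize(im[190:310,180:340],(800,600),interpolation=cv2.INTER_CUBIC)[...,::-1])
E
```

```text
clock: 17.13
ee_pos: [0.4402, 0.167, 0.1145]
orientation: [0.003, 0.71, -0.704, -0.0]
ft_force: [0.8, 0.8, -0.2]
opening: 0.03
grasp_force: 0.0
t 18.47 pos [0.442  0.1685 0.1301] F [ 0.3  0.2 -0.3] open 0.0299 g 0.0
 turn deg [0.05 0.05 0.35] shift after turn mm [235.  375.   10.1]
side rim (array([ 636.3, -229. ]), array([231.8, 113.5]), 84.1)
bar 269 (array([ 635.9, -228. ]), array([ 28.9, 109.7]), 84.6) [ 0.6364 -0.2313  0.0555]
handle 75 (array([449.6, 171. ]), array([139.5,  22.8]), 89.4) [0.4468 0.1567 0.0892]
 top edge x hist {np.float64(0.48): np.int64(22), np.float64(0.49): np.int64(17)}
 top edge x hist {np.float64(0.48): np.int64(14), np.float64(0.49): np.int64(15)}
side walls 439 [0.4836 0.0196 0.0361 0.6508 0.3098 0.0507]
0.75 [304.5, 224.6] [0.5632 0.1613 0.014 ] [0.5426 0.0119 0.084 ]
0.44 [349.0, 298.1] [ 0.6073 -0.3035  0.014 ] [ 0.5824 -0.4082  0.084 ]
0.8 [269.8, 207.5] [0.4629 0.3326 0.014 ] [0.452  0.1667 0.084 ]
top rim (array([ 637.7, -228.2]), array([222.9, 113.4]), 84.2)
bar 110 (array([ 636.9, -228.1]), array([ 25.2, 110.8]), 84.4) [ 0.6372 -0.2278  0.0588]
handle 31 (array([449.7, 117. ]), array([20.7, 21.2]), 1.9) [0.4475 0.1149 0.0882]
 top edge x hist {np.float64(0.48): np.int64(16), np.float64(0.49): np.int64(32)}
 top edge x hist {}
side walls 243 [0.4842 0.0265 0.0365 0.6533 0.3047 0.0511]
0.93 [246.0, 244.8] [0.5709 0.165  0.014 ] [0.5613 0.153  0.084 ]
0.76 [238.0, 275.5] [0.4589 0.1897 0.014 ] [0.4542 0.1766 0.084 ]
```

View pics/t6.png

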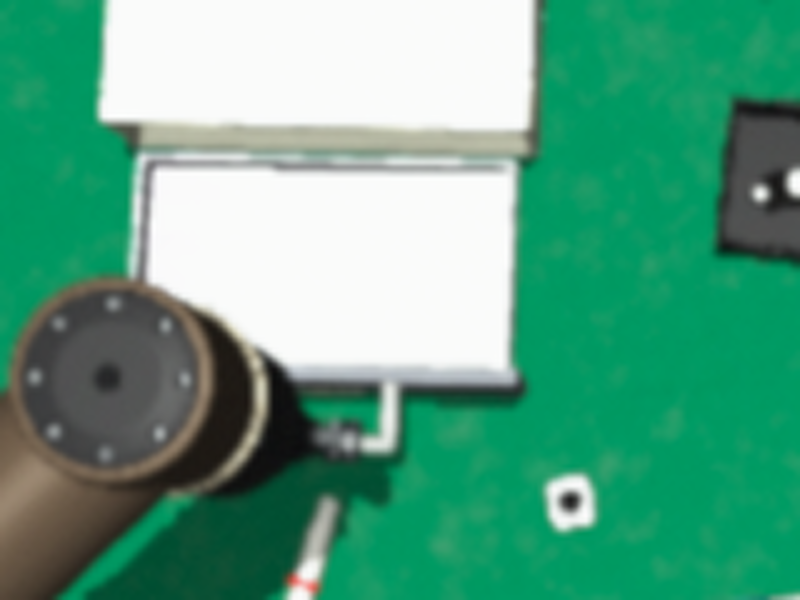

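The drawer is fully out, its floor clear at about (330,260), and the carrier has not moved. Drawer centre ≈ (0.572, 0.167). Now to the grip bar.

```bash

python3 -m inch '[{"dr":[0,0,0.5],"xyz":[10,15,0],"hand":0.3},{"dr":[0,0,0],"xyz":[17,27,0],"hand":0.3},{"dr":[0,0,0],"xyz":[17,27,0],"hand":0.3},{"dr":[0,0,0],"xyz":[17,27,0],"hand":0.3},{"dr":[0,0,0],"xyz":[17,27,0],"hand":0.3},{"dr":[0,0,0],"xyz":[17,27,0],"hand":0.3},{"dr":[0,0,0],"xyz":[17,27,0],"hand":0.3},{"dr":[0,0,0],"xyz":[17,27,0],"hand":0.3}]' 40 >/dev/null
python3 -m inch '[{"dr":[0,0,0],"xyz":[17,27,0],"hand":0.3},{"dr":[0,0,0],"xyz":[17,27,0],"hand":0.3},{"dr":[0,0,0],"xyz":[17,27,0],"hand":0.3},{"dr":[0,0,0],"xyz":[17,27,0],"hand":0.3},{"dr":[0,0,0],"xyz":[17,27,0],"hand":0.3},{"dr":[0,0,0],"xyz":[17,27,0],"hand":0.3},{"dr":[0,0,0],"xyz":[4,9,0],"hand":0.3},{"dr":[0,0,0],"xyz":[0,0,0],"hand":0.3}]' 40 >/dev/null
python3 go.py .6367 -.2288 .015 -5.8
```

```text
t 20.1 pos [ 0.6378 -0.2308  0.1293] F [-0.4  0.5 -0.2] open 0.03 g 0.0
 turn deg [ 0.02  0.07 -0.34] shift after turn mm [ -1.3  -1.9 114.3]
```

```bash

python3 -m inch '[{"dr":[0,0,0],"xyz":[-1,-1.5,20],"hand":0.3},{"dr":[0,0,0],"xyz":[0,0,25],"hand":0.3},{"dr":[0,0,0],"xyz":[0,0,25],"hand":0.3},{"dr":[0,0,0],"xyz":[0,0,10],"hand":0.3},{"dr":[0,0,0],"xyz":[0,0,0],"hand":0.3},{"dr":[0,0,0],"xyz":[0,0,0],"hand":0.3},{"dr":[0,0,0],"xyz":[0,0,0],"hand":0.3},{"dr":[0,0,0],"xyz":[0,0,0],"hand":0.3}]' 40
python3 go.py .6367 -.2288 .015 -5.8;python3 - <<'E'
from h import *
b,E=optics.snapshot('side')
cv2.imwrite('pics/g7.png',cv2.resize(b[215:315,290:410],(720,600),interpolation=cv2.INTER_CUBIC)[...,::-1])
A=cloud('side',np.ones(E.shape,bool),E);S=A[(abs(A[:,0]-.637)<.012)&(abs(A[:,1]+.23)<.045)&(A[:,2]>.05)&(A[:,2]<.12)]
for z in np.arange(.055,.12,.006):
    T=S[abs(S[:,2]-z)<.003]
    if len(T):print(round(z,3),len(T),T.min(0),T.max(0))
E
```

```text
clock: 20.77
ee_pos: [0.638, -0.2267, 0.0524]
orientation: [0.0, 0.999, -0.052, 0.001]
ft_force: [-0.0, 0.4, -0.0]
opening: 0.03
grasp_force: 0.0
t 20.77 pos [ 0.638  -0.2267  0.0524] F [-0.   0.4 -0. ] open 0.03 g 0.0
 turn deg [ 0.01 -0.16 -0.13] shift after turn mm [-1.1  2.2 37.4]
0.055 19 [ 0.62586051 -0.23768945  0.05263781] [ 0.64748452 -0.22781632  0.05781527]
0.061 24 [ 0.62515873 -0.23833554  0.058168  ] [ 0.64880936 -0.22527395  0.06388779]
0.067 3 [ 0.62843696 -0.23435484  0.06411067] [ 0.63960791 -0.23020102  0.06501407]
0.079 12 [ 0.6250523  -0.24923853  0.07614758] [ 0.64406414 -0.20786898  0.08128104]
0.085 18 [ 0.62520977 -0.25522724  0.08248181] [ 0.64366868 -0.21357131  0.08791924]
0.091 17 [ 0.62534993 -0.25887185  0.08813407] [ 0.64376233 -0.20817402  0.09318531]
0.097 20 [ 0.62507803 -0.25786695  0.09442347] [ 0.64417623 -0.20806586  0.09993984]
0.103 19 [ 0.62508766 -0.25561781  0.10003656] [ 0.64339751 -0.20749221  0.10510658]
0.109 12 [ 0.62662853 -0.25713658  0.10607413] [ 0.6429183  -0.21072293  0.11130783]
0.115 6 [ 0.62719823 -0.25984178  0.1121426 ] [ 0.63616939 -0.20956528  0.11619449]
```

View pics/g7.png

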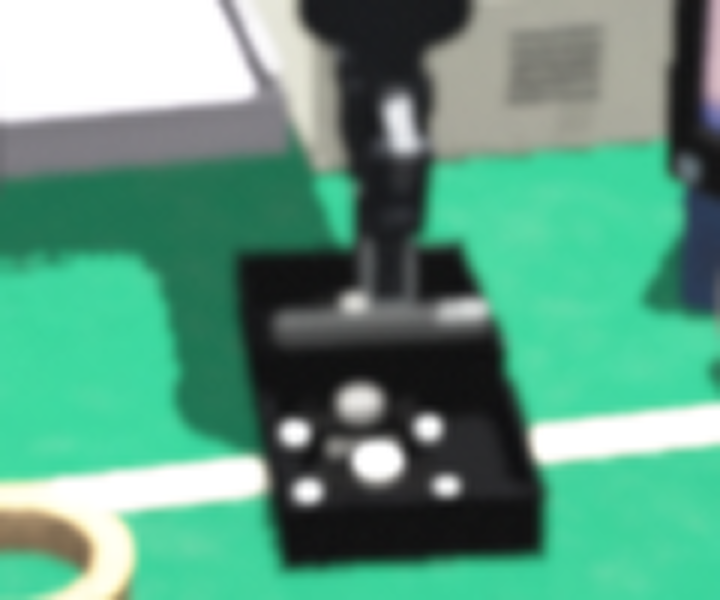

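Tips are at z 0.076, straddling the bar (at (380,320)) along its thickness, well centred. Now down, grip at 90 N and lift.

```bash

python3 -m inch '[{"dr":[0,0,0],"xyz":[-1,2,8],"hand":0.3},{"dr":[0,0,0],"xyz":[0,0,12],"hand":0.3},{"dr":[0,0,0],"xyz":[0,0,10],"hand":0.3},{"dr":[0,0,0],"xyz":[0,0,5],"hand":0.3},{"dr":[0,0,0],"xyz":[0,0,2],"hand":0.3},{"dr":[0,0,0],"xyz":[0,0,0],"hand":0.5},{"dr":[0,0,0],"xyz":[0,0,0],"hand":0.6},{"dr":[0,0,0],"xyz":[0,0,0],"hand":0.7}]' 90
python3 -m inch '[{"dr":[0,0,0],"xyz":[0,0,0],"hand":0.8},{"dr":[0,0,0],"xyz":[0,0,0],"hand":1},{"dr":[0,0,0],"xyz":[0,0,0],"hand":1},{"dr":[0,0,0],"xyz":[0,0,0],"hand":1},{"dr":[0,0,0],"xyz":[0,0,0],"hand":1},{"dr":[0,0,0],"xyz":[0,0,0],"hand":1},{"dr":[0,0,0],"xyz":[0,0,0],"hand":1},{"dr":[0,0,0],"xyz":[0,0,0],"hand":1}]' 90
python3 -m inch '[{"dr":[0,0,0],"xyz":[0,0,-2],"hand":1},{"dr":[0,0,0],"xyz":[0,0,-4],"hand":1},{"dr":[0,0,0],"xyz":[0,0,-6],"hand":1},{"dr":[0,0,0],"xyz":[0,0,-8],"hand":1},{"dr":[0,0,0],"xyz":[0,0,-8],"hand":1},{"dr":[0,0,0],"xyz":[0,0,-6],"hand":1},{"dr":[0,0,0],"xyz":[0,0,-4],"hand":1},{"dr":[0,0,0],"xyz":[0,0,-2],"hand":1}]' 90
```

```text
clock: 21.48
ee_pos: [0.6353, -0.2287, 0.0134]
orientation: [0.0, 0.999, -0.052, -0.0]
ft_force: [-2.8, 0.7, 5.4]
opening: 0.013
grasp_force: 2.1
clock: 22.15
ee_pos: [0.6353, -0.2287, 0.0136]
orientation: [0.0, 0.999, -0.052, -0.0]
ft_force: [-3.1, 1.0, 6.4]
opening: 0.0102
grasp_force: 89.2
clock: 22.82
ee_pos: [0.6361, -0.2287, 0.0547]
orientation: [0.0, 0.999, -0.052, 0.001]
ft_force: [0.4, 0.6, -5.7]
opening: 0.0107
grasp_force: 88.9
```

Lifted; the weight shows as about 5.7 N. I raise it to clear the cabinet.

```bash

python3 -m inch '[{"dr":[0,0,0],"xyz":[0,0,-3],"hand":1},{"dr":[0,0,0],"xyz":[0,0,-7],"hand":1},{"dr":[0,0,0],"xyz":[0,0,-11],"hand":1},{"dr":[0,0,0],"xyz":[0,0,-14],"hand":1},{"dr":[0,0,0],"xyz":[0,0,-14],"hand":1},{"dr":[0,0,0],"xyz":[0,0,-14],"hand":1},{"dr":[0,0,0],"xyz":[0,0,-11],"hand":1},{"dr":[0,0,0],"xyz":[0,0,-6],"hand":1}]' 90
python3 go.py .572 .167 .134 0.5
```

```text
clock: 23.48
ee_pos: [0.6364, -0.2288, 0.136]
orientation: [0.0, 0.999, -0.052, 0.001]
ft_force: [-0.8, 0.5, -5.0]
opening: 0.0106
grasp_force: 88.9
t 23.48 pos [ 0.6364 -0.2288  0.136 ] F [-0.8  0.5 -5. ] open 0.0106 g 88.9
 turn deg [ 0.02 -0.15 -6.44] shift after turn mm [ -60.9 -396.4    2. ]
```

```bash
python3 - <<'E'
from h import *
np.set_printoptions(precision=4,suppress=True)
b,E=optics.snapshot('side');A=cloud('side',np.ones(E.shape,bool),E)
cv2.imwrite('pics/g8.png',cv2.resize(b[175:325,270:430],(640,600),interpolation=cv2.INTER_CUBIC)[...,::-1])
P=observe();print(P['ee_pos'])
S=A[(abs(A[:,0]-.637)<.09)&(abs(A[:,1]+.228)<.15)&(A[:,2]>.142)&(A[:,2]<.162)]
G=np.c_[S[:,:2]-[.637,-.228],np.ones(len(S))]
D=optics.snapshot('top')[1];B=cloud('top',np.ones(D.shape,bool),D)
s=(abs(B[:,0]-.637)<.08)&(abs(B[:,1]+.228)<.13)&(B[:,2]>.1)&(B[:,2]<.165);T=B[s];print(len(T),rect(T),np.percentile(T[:,2],[2,50,98]))
print(len(S),rect(S),np.linalg.lstsq(G,S[:,2],rcond=None)[0])
E
```

```text
[ 0.6367 -0.2289  0.1365]
1380 (array([ 636.4, -228.6]), array([225.1, 110. ]), 85.3) [0.1226 0.1317 0.1624]
1153 (array([ 637.8, -229. ]), array([229.3, 113.6]), 84.2) [0.0003 0.0003 0.1525]
```

View pics/g8.png

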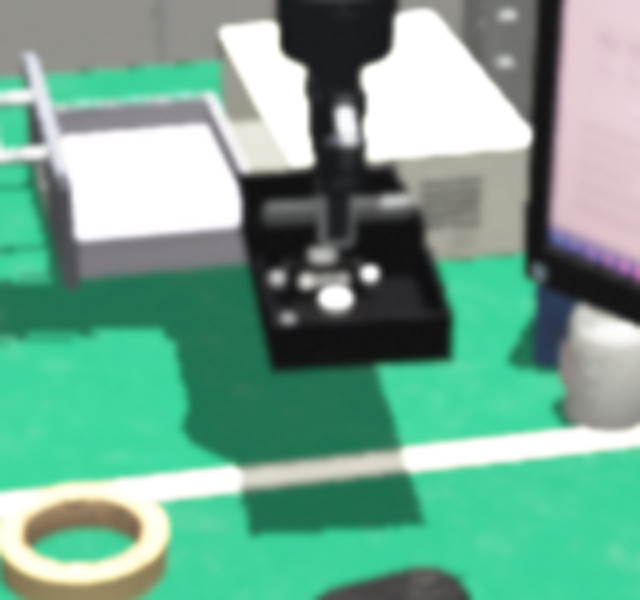

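The carrier hangs level with all three attenuators inside. Now a smooth carry with ramps and a slow 6.4° turn.

```bash

python3 -m inch '[{"dr":[0,0,-0.1],"xyz":[-0.6,-3,0],"hand":1},{"dr":[0,0,-0.2],"xyz":[-1.3,-6,0],"hand":1},{"dr":[0,0,-0.27],"xyz":[-1.9,-9,0],"hand":1},{"dr":[0,0,-0.3],"xyz":[-2.6,-12,0],"hand":1},{"dr":[0,0,-0.3],"xyz":[-3.2,-15,0],"hand":1},{"dr":[0,0,-0.3],"xyz":[-3.9,-18,0],"hand":1},{"dr":[0,0,-0.3],"xyz":[-4.3,-20,0],"hand":1},{"dr":[0,0,-0.3],"xyz":[-4.8,-22.5,0],"hand":1}]' 90
python3 -m inch '[{"dr":[0,0,-0.3],"xyz":[-4.8,-22.5,0],"hand":1},{"dr":[0,0,-0.3],"xyz":[-4.8,-22.5,0],"hand":1},{"dr":[0,0,-0.3],"xyz":[-4.8,-22.5,0],"hand":1},{"dr":[0,0,-0.3],"xyz":[-4.8,-22.5,0],"hand":1},{"dr":[0,0,-0.3],"xyz":[-4.8,-22.5,0],"hand":1},{"dr":[0,0,-0.3],"xyz":[-4.8,-22.5,0],"hand":1},{"dr":[0,0,-0.3],"xyz":[-4.8,-22.5,0],"hand":1},{"dr":[0,0,-0.3],"xyz":[-4.8,-22.5,0],"hand":1}]' 90
python3 -m inch '[{"dr":[0,0,-0.3],"xyz":[-4.8,-22.5,0],"hand":1},{"dr":[0,0,-0.3],"xyz":[-4.3,-20,0],"hand":1},{"dr":[0,0,-0.3],"xyz":[-3.9,-18,0],"hand":1},{"dr":[0,0,-0.3],"xyz":[-3.2,-15,0],"hand":1},{"dr":[0,0,-0.2],"xyz":[-2.6,-12,0],"hand":1},{"dr":[0,0,-0.1],"xyz":[-1.9,-9,0],"hand":1},{"dr":[0,0,-0.1],"xyz":[-1.3,-6,0],"hand":1},{"dr":[0,0,0],"xyz":[-0.6,-3,0],"hand":1}]' 90
python3 go.py .572 .167 .134 0.5
```

```text
clock: 24.25
ee_pos: [0.6215, -0.1197, 0.1333]
orientation: [-0.0, 0.999, -0.034, -0.0]
ft_force: [-0.3, -0.1, -5.0]
opening: 0.0107
grasp_force: 89.0
clock: 24.92
ee_pos: [0.5916, 0.0625, 0.1336]
orientation: [-0.0, 1.0, -0.012, 0.0]
ft_force: [-0.7, -0.8, -5.6]
opening: 0.0106
grasp_force: 89.0
clock: 25.58
ee_pos: [0.5711, 0.1668, 0.1335]
orientation: [-0.0, 1.0, 0.001, -0.0]
ft_force: [-0.9, 0.1, -6.4]
opening: 0.0103
grasp_force: 89.0
t 25.58 pos [0.5711 0.1668 0.1335] F [-0.9  0.1 -6.4] open 0.0103 g 89.0
 turn deg [-0.    0.   -0.33] shift after turn mm [ 0.9 -0.2 -0.5]
```

Centred over the drawer, with about 20 mm of clearance all round. Lowering gently.

```bash

python3 -m inch '[{"dr":[0,0,0],"xyz":[0.5,0,3],"hand":1},{"dr":[0,0,0],"xyz":[0,0,6],"hand":1},{"dr":[0,0,0],"xyz":[0,0,9],"hand":1},{"dr":[0,0,0],"xyz":[0,0,10],"hand":1},{"dr":[0,0,0],"xyz":[0,0,10],"hand":1},{"dr":[0,0,0],"xyz":[0,0,9],"hand":1},{"dr":[0,0,0],"xyz":[0,0,8],"hand":1},{"dr":[0,0,0],"xyz":[0,0,8],"hand":1}]' 90
python3 -m inch '[{"dr":[0,0,0],"xyz":[0,0,8],"hand":1},{"dr":[0,0,0],"xyz":[0,0,8],"hand":1},{"dr":[0,0,0],"xyz":[0,0,8],"hand":1},{"dr":[0,0,0],"xyz":[0,0,6],"hand":1},{"dr":[0,0,0],"xyz":[0,0,5],"hand":1},{"dr":[0,0,0],"xyz":[0,0,3],"hand":1},{"dr":[0,0,0],"xyz":[0,0,2],"hand":1},{"dr":[0,0,0],"xyz":[0,0,1],"hand":1}]' 90
```

```text
clock: 26.25
ee_pos: [0.5719, 0.1656, 0.0693]
orientation: [0.0, 1.0, 0.001, -0.0]
ft_force: [0.8, 0.6, -6.7]
opening: 0.0108
grasp_force: 89.1
clock: 26.92
ee_pos: [0.5721, 0.1659, 0.0294]
orientation: [0.0, 1.0, 0.001, 0.0]
ft_force: [0.1, 0.1, -6.2]
opening: 0.0106
grasp_force: 89.1
```

```bash

python3 -m inch '[{"dr":[0,0,0],"xyz":[0,0,0.5],"hand":1},{"dr":[0,0,0],"xyz":[0,0,0.5],"hand":1},{"dr":[0,0,0],"xyz":[0,0,0.5],"hand":1},{"dr":[0,0,0],"xyz":[0,0,0.3],"hand":1},{"dr":[0,0,0],"xyz":[0,0,0.3],"hand":1},{"dr":[0,0,0],"xyz":[0,0,0],"hand":1},{"dr":[0,0,0],"xyz":[0,0,0],"hand":1},{"dr":[0,0,0],"xyz":[0,0,0],"hand":1}]' 90
```

```text
clock: 27.58
ee_pos: [0.572, 0.1659, 0.0275]
orientation: [-0.0, 1.0, 0.001, 0.0]
ft_force: [-0.0, 0.2, -6.5]
opening: 0.01
grasp_force: 89.0
```

Weight still hanging (-6.5 N); lower in small steps until it is taken up.

```bash

python3 -m inch '[{"dr":[0,0,0],"xyz":[0,0,0.5],"hand":1},{"dr":[0,0,0],"xyz":[0,0,0.5],"hand":1},{"dr":[0,0,0],"xyz":[0,0,0],"hand":1},{"dr":[0,0,0],"xyz":[0,0,0],"hand":1},{"dr":[0,0,0],"xyz":[0,0,0],"hand":1},{"dr":[0,0,0],"xyz":[0,0,0],"hand":1},{"dr":[0,0,0],"xyz":[0,0,0],"hand":1},{"dr":[0,0,0],"xyz":[0,0,0],"hand":1}]' 90
```

```text
clock: 28.25
ee_pos: [0.5723, 0.1659, 0.0267]
orientation: [-0.0, 1.0, 0.001, 0.0]
ft_force: [-0.2, -1.0, 1.3]
opening: 0.0103
grasp_force: 89.9
```

The floor now carries the weight. Release slowly and rise.

```bash

python3 -m inch '[{"dr":[0,0,0],"xyz":[0,0,0.2],"hand":1},{"dr":[0,0,0],"xyz":[0,0,0],"hand":0.7},{"dr":[0,0,0],"xyz":[0,0,0],"hand":0.6},{"dr":[0,0,0],"xyz":[0,0,0],"hand":0.5},{"dr":[0,0,0],"xyz":[0,0,0],"hand":0.4},{"dr":[0,0,0],"xyz":[0,0,0],"hand":0.35},{"dr":[0,0,0],"xyz":[0,0,0],"hand":0.35},{"dr":[0,0,0],"xyz":[0,0,-6],"hand":0.35}]' 40
python3 -m inch '[{"dr":[0,0,0],"xyz":[0,0,-15],"hand":0.35},{"dr":[0,0,0],"xyz":[0,0,-25],"hand":0.35},{"dr":[0,0,0],"xyz":[0,0,-30],"hand":0.35},{"dr":[0,0,0],"xyz":[0,0,-30],"hand":0.35},{"dr":[0,0,0],"xyz":[0,0,-20],"hand":0.35},{"dr":[0,0,0],"xyz":[0,0,0],"hand":0.35},{"dr":[0,0,0],"xyz":[0,0,0],"hand":0.35},{"dr":[0,0,0],"xyz":[0,0,0],"hand":0.35}]' 40
python3 - <<'E'
from h import *
np.set_printoptions(precision=4,suppress=True)
for cam in('side','top'):
    b,E=optics.snapshot(cam);A=cloud(cam,np.ones(E.shape,bool),E)
    if cam=='side':cv2.imwrite('pics/g9.png',cv2.resize(b[165:285,250:410],(800,600),interpolation=cv2.INTER_CUBIC)[...,::-1])
    s=(A[:,0]<.462)&(A[:,0]>.42)&(abs(A[:,1]-.17)<.09)&(A[:,2]>.08)&(A[:,2]<.094);print('handle',s.sum(),A[s].mean(0))
    s=(abs(A[:,0]-.572)<.1)&(abs(A[:,1]-.166)<.06)&(A[:,2]>.064)&(A[:,2]<.082)&(A[:,0]>.51)&(A[:,0]<.635);print('bar',s.sum(),rect(A[s]) if s.sum()>3 else '',A[s].mean(0))
E
```

```text
clock: 28.92
ee_pos: [0.5712, 0.1655, 0.0312]
orientation: [0.0, 1.0, 0.001, -0.001]
ft_force: [0.1, -0.9, 0.0]
opening: 0.0275
grasp_force: 0.0
clock: 29.58
ee_pos: [0.5716, 0.1658, 0.1518]
orientation: [-0.0, 1.0, 0.001, -0.0]
ft_force: [0.6, -1.2, -1.5]
opening: 0.0279
grasp_force: 0.0
handle 79 [0.4471 0.1574 0.0896]
bar 127 (array([571.5, 163.6]), array([106.8,  25. ]), 1.7) [0.5713 0.162  0.0713]
handle 116 [0.4465 0.1662 0.088 ]
bar 59 (array([573.9, 167.3]), array([107.1,  13. ]), 0.4) [0.5561 0.1662 0.072 ]
```

View pics/g9.png

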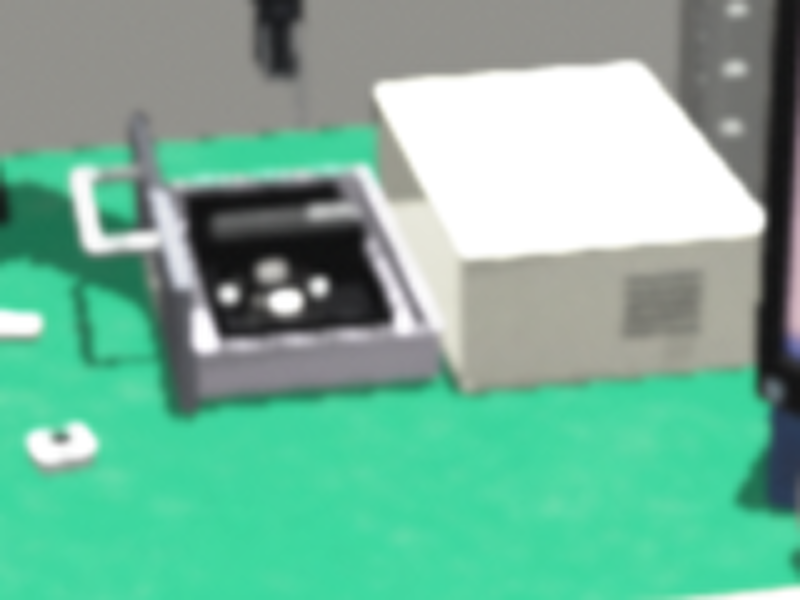

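The carrier sits flat in the drawer (bar at (285,218)) with its attenuators inside. Now turn and go back to the handle.

```bash

python3 -m inch '[{"dr":[0,0,7],"xyz":[0,0,0],"hand":0.2},{"dr":[0,0,7],"xyz":[0,0,0],"hand":0.2},{"dr":[0,0,7],"xyz":[0,0,0],"hand":0.2},{"dr":[0,0,7],"xyz":[0,0,0],"hand":0.2},{"dr":[0,0,7],"xyz":[0,0,0],"hand":0.2},{"dr":[0,0,7],"xyz":[0,0,0],"hand":0.2},{"dr":[0,0,7],"xyz":[0,0,0],"hand":0.2},{"dr":[0,0,7],"xyz":[0,0,0],"hand":0.2}]' 40 >/dev/null
python3 -m inch '[{"dr":[0,0,7],"xyz":[0,0,0],"hand":0.2},{"dr":[0,0,7],"xyz":[0,0,0],"hand":0.2},{"dr":[0,0,7],"xyz":[0,0,0],"hand":0.2},{"dr":[0,0,7],"xyz":[0,0,0],"hand":0.2},{"dr":[0,0,5.4],"xyz":[0,0,0],"hand":0.2},{"dr":[0,0,0],"xyz":[0,20,0],"hand":0.2},{"dr":[0,0,0],"xyz":[0,30,0],"hand":0.2},{"dr":[0,0,0],"xyz":[0,30,0],"hand":0.2}]' 40 >/dev/null
python3 -m inch '[{"dr":[0,0,0],"xyz":[-2,25,10],"hand":0.2},{"dr":[0,0,0],"xyz":[-2,15,10],"hand":0.2},{"dr":[0,0,0],"xyz":[0,6,10],"hand":0.2},{"dr":[0,0,0],"xyz":[0,0,0],"hand":0.2},{"dr":[0,0,0],"xyz":[0,0,0],"hand":0.2},{"dr":[0,0,0],"xyz":[0,0,0],"hand":0.2},{"dr":[0,0,0],"xyz":[0,0,0],"hand":0.2},{"dr":[0,0,0],"xyz":[0,0,0],"hand":0.2}]' 40 >/dev/null
python3 go.py .4455 .170 .046 -89.3
```

```text
t 31.68 pos [0.4467 0.1684 0.1224] F [-0.  -0.3  0.5] open 0.0342 g 0.0
 turn deg [-0.02  0.   -0.01] shift after turn mm [-1.6  1.1 76.4]
```

```bash

python3 -m inch '[{"dr":[0,0,0],"xyz":[-1,1,12],"hand":0.2},{"dr":[0,0,0],"xyz":[0,0,20],"hand":0.2},{"dr":[0,0,0],"xyz":[0,0,20],"hand":0.2},{"dr":[0,0,0],"xyz":[0,0,15],"hand":0.2},{"dr":[0,0,0],"xyz":[0,0,9],"hand":0.2},{"dr":[0,0,0],"xyz":[0,0,0],"hand":0.4},{"dr":[0,0,0],"xyz":[0,0,0],"hand":0.6},{"dr":[0,0,0],"xyz":[0,0,0],"hand":0.7}]' 40
python3 -m inch '[{"dr":[0,0,0],"xyz":[0,0,0],"hand":0.8},{"dr":[0,0,0],"xyz":[0,0,0],"hand":1},{"dr":[0,0,0],"xyz":[0,0,0],"hand":1},{"dr":[0,0,0],"xyz":[0,-1,0],"hand":1},{"dr":[0,0,0],"xyz":[0,-3,0],"hand":1},{"dr":[0,0,0],"xyz":[0,-5,0],"hand":1},{"dr":[0,0,0],"xyz":[0,-7,0],"hand":1},{"dr":[0,0,0],"xyz":[0,-8,0],"hand":1}]' 40
python3 -m inch '[{"dr":[0,0,0],"xyz":[0,-9,0],"hand":1},{"dr":[0,0,0],"xyz":[0,-9,0],"hand":1},{"dr":[0,0,0],"xyz":[0,-9,0],"hand":1},{"dr":[0,0,0],"xyz":[0,-9,0],"hand":1},{"dr":[0,0,0],"xyz":[0,-9,0],"hand":1},{"dr":[0,0,0],"xyz":[0,-9,0],"hand":1},{"dr":[0,0,0],"xyz":[0,-9,0],"hand":1},{"dr":[0,0,0],"xyz":[0,-9,0],"hand":1}]' 40
```

```text
clock: 32.35
ee_pos: [0.4456, 0.1697, 0.047]
orientation: [-0.001, 0.712, -0.703, 0.0]
ft_force: [0.8, 0.0, -0.1]
opening: 0.0128
grasp_force: 0.0
clock: 33.02
ee_pos: [0.4691, 0.1696, 0.0471]
orientation: [-0.0, 0.712, -0.703, 0.0]
ft_force: [-2.1, -2.6, 7.7]
opening: 0.0085
grasp_force: 39.6
clock: 33.68
ee_pos: [0.5409, 0.169, 0.0471]
orientation: [0.001, 0.711, -0.703, 0.0]
ft_force: [-2.6, -8.1, 9.0]
opening: 0.0085
grasp_force: 39.8
```

```bash

python3 -m inch '[{"dr":[0,0,0],"xyz":[0.2,-9,0],"hand":1},{"dr":[0,0,0],"xyz":[0.2,-9,0],"hand":1},{"dr":[0,0,0],"xyz":[0.1,-9,0],"hand":1},{"dr":[0,0,0],"xyz":[0.1,-8,0],"hand":1},{"dr":[0,0,0],"xyz":[0.1,-7,0],"hand":1},{"dr":[0,0,0],"xyz":[0,-6,0],"hand":1},{"dr":[0,0,0],"xyz":[0,-5,0],"hand":1},{"dr":[0,0,0],"xyz":[0,-4,0],"hand":1}]' 40
python3 -m inch '[{"dr":[0,0,0],"xyz":[0,-3,0],"hand":1},{"dr":[0,0,0],"xyz":[0,-2,0],"hand":1},{"dr":[0,0,0],"xyz":[0,-2,0],"hand":1},{"dr":[0,0,0],"xyz":[0,-1.5,0],"hand":1},{"dr":[0,0,0],"xyz":[0,-1.5,0],"hand":1},{"dr":[0,0,0],"xyz":[0,0,0],"hand":1},{"dr":[0,0,0],"xyz":[0,0,0],"hand":1},{"dr":[0,0,0],"xyz":[0,0,0],"hand":1}]' 40
```

```text
clock: 34.35
ee_pos: [0.5979, 0.1684, 0.0471]
orientation: [0.001, 0.711, -0.703, 0.001]
ft_force: [-1.5, -8.3, 9.0]
opening: 0.0086
grasp_force: 39.7
clock: 35.02
ee_pos: [0.6079, 0.1684, 0.0472]
orientation: [0.001, 0.711, -0.703, 0.001]
ft_force: [-0.5, -9.7, 6.9]
opening: 0.0084
grasp_force: 39.5
```

```bash

python3 -m inch '[{"dr":[0,0,0],"xyz":[0,-1,0],"hand":1},{"dr":[0,0,0],"xyz":[0,-1,0],"hand":1},{"dr":[0,0,0],"xyz":[0,-1,0],"hand":1},{"dr":[0,0,0],"xyz":[0,-1,0],"hand":1},{"dr":[0,0,0],"xyz":[0,-1,0],"hand":1},{"dr":[0,0,0],"xyz":[0,0,0],"hand":1},{"dr":[0,0,0],"xyz":[0,0,0],"hand":1},{"dr":[0,0,0],"xyz":[0,0,0],"hand":1}]' 40
```

```text
clock: 35.68
ee_pos: [0.6099, 0.1683, 0.0471]
orientation: [0.003, 0.711, -0.703, -0.001]
ft_force: [-12.1, -6.1, 13.9]
opening: 0.0084
grasp_force: 40.4
```

```bash

python3 -m inch '[{"dr":[0,0,0],"xyz":[0,-1.5,0],"hand":1},{"dr":[0,0,0],"xyz":[0,-1,0],"hand":1},{"dr":[0,0,0],"xyz":[0,0,0],"hand":1},{"dr":[0,0,0],"xyz":[0,0,0],"hand":1},{"dr":[0,0,0],"xyz":[0,0,0],"hand":1},{"dr":[0,0,0],"xyz":[0,0,0],"hand":1},{"dr":[0,0,0],"xyz":[0,0,0],"hand":1},{"dr":[0,0,0],"xyz":[0,0,0],"hand":1}]' 40
```

```text
clock: 36.35
ee_pos: [0.6098, 0.1682, 0.047]
orientation: [0.005, 0.711, -0.703, -0.002]
ft_force: [-22.4, -4.3, 23.3]
opening: 0.0084
grasp_force: 41.4
```

It's against the shut stop: 165 mm of travel, force rising with no motion. I relax, release, rise and back off.

```bash

python3 -m inch '[{"dr":[0,0,0],"xyz":[0,2.5,0],"hand":1},{"dr":[0,0,0],"xyz":[0,2,0],"hand":1},{"dr":[0,0,0],"xyz":[0,0,0],"hand":1},{"dr":[0,0,0],"xyz":[0,0,0],"hand":0.4},{"dr":[0,0,0],"xyz":[0,0,0],"hand":0.25},{"dr":[0,0,0],"xyz":[0,0,0],"hand":0.25},{"dr":[0,0,0],"xyz":[0,0,-8],"hand":0.25},{"dr":[0,0,0],"xyz":[0,0,-25],"hand":0.25}]' 40
python3 -m inch '[{"dr":[0,0,0],"xyz":[0,0,-30],"hand":0.25},{"dr":[0,0,0],"xyz":[0,0,-30],"hand":0.25},{"dr":[0,0,0],"xyz":[0,20,-20],"hand":0.25},{"dr":[0,0,0],"xyz":[0,30,0],"hand":0.25},{"dr":[0,0,0],"xyz":[0,30,0],"hand":0.25},{"dr":[0,0,0],"xyz":[0,20,0],"hand":0.25},{"dr":[0,0,0],"xyz":[0,0,0],"hand":0.25},{"dr":[0,0,0],"xyz":[0,0,0],"hand":0.25}]' 40
python3 - <<'E'
from h import *
np.set_printoptions(precision=4,suppress=True)
for cam in('side','top'):
    b,E=optics.snapshot(cam);A=cloud(cam,np.ones(E.shape,bool),E)
    s=(A[:,0]<.625)&(A[:,0]>.58)&(abs(A[:,1]-.17)<.09)&(A[:,2]>.08)&(A[:,2]<.094);print('handle',s.sum(),A[s].mean(0))
    for n in('masking_roll','power_brick','loupe'):
        for q in models.landmark_of(cam,n)[:1]:print(cam,n,at_z(cam,q['pixel'],0))
    if cam=='side':cv2.imwrite('pics/g10.png',cv2.resize(b[165:315,220:420],(800,600),interpolation=cv2.INTER_CUBIC)[...,::-1])
E
```

```text
clock: 37.02
ee_pos: [0.6086, 0.1698, 0.0761]
orientation: [0.003, 0.711, -0.703, -0.001]
ft_force: [-0.8, 0.5, -0.5]
opening: 0.0319
grasp_force: 0.0
clock: 37.68
ee_pos: [0.5105, 0.1699, 0.1605]
orientation: [-0.001, 0.712, -0.702, 0.0]
ft_force: [1.0, 0.3, -0.1]
opening: 0.0318
grasp_force: 0.0
handle 74 [0.6101 0.1583 0.0895]
side masking_roll [ 0.4543 -0.3169  0.    ]
side power_brick [0.3594 0.3893 0.    ]
side loupe [ 0.403  -0.0067  0.    ]
handle 85 [0.6109 0.1479 0.0877]
top masking_roll [ 0.4674 -0.3227  0.    ]
top power_brick [0.3661 0.4093 0.    ]
top loupe [ 0.414  -0.0069  0.    ]
```

View pics/g10.png

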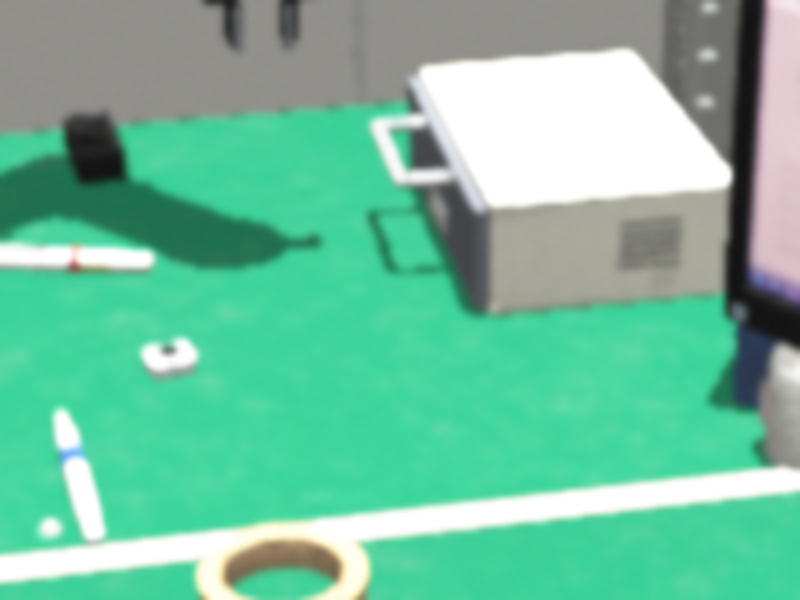

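The drawer front is flush with the cabinet (edge from (415,80) to (480,210)). The bystanders are in place and the gripper is clear. Handing in.

```bash
python3 -c "from plant import order;print(order.close_job())"
```

```text
the job is handed in; nothing more can be done
None
```

The job is done and handed in at about 38 s of the 72 s limit: the third attenuator is in the carrier, the carrier was set down flat in the drawer, the drawer is fully shut, and the tape roll, power brick and loupe were not touched; the verdict was not shown to me.

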